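# Tip a scoop of spare disc pins into the tip-out bin

## Robot

A 6-joint arm with a two-finger parallel gripper is mounted at the origin on a cart in front of the work surface, level with it; the furniture and walls round the work are solid. World frame = base frame: x ahead of the robot, y to its left, z up, the work surface at z = 0. Lengths are in mm, angles in rad, forces in N, time in s.
With the tool pointing down it reaches from about 350 to 875 mm from the base axis. Payload 4.2 kg.
Tool frame: the origin (TCP) lies at the very end of the fingers, on their centre line; the grasp point (between the pads) lies 19 mm behind it; z points along the fingers, y is the line along which they close (so a half turn about z gives the same grasp; the last joint's range is limited). The gripper opens to 85 mm and grips with 20 to 120 N. Pads are 22 mm wide; open, the fingers measure 114 mm over their backs; the gripper's body (76 mm by 85 mm) begins 54 mm behind the grasp point. The pads swing forward as they close: fully open they stand 13 mm farther back than shut.
Start: joints at [0.259, 0.385, 0.008, 0, -1.194, -0.259], TCP at [624.979, 0.025, 200.712] pointing down, gripper open.
Joint ranges: [-3.14, 3.14], [-1.21, 2.06], [-1.07, 1.41], [-3.16, 2.05], [-2.99, -0.16], [-3.1, 3.1]. Speed limits (rad/s): [2.79, 2.79, 3.14, 3.14, 3.14, 3.14].

## Interface

Orientations are given as a unit quaternion [x, y, z, w].
In Python, from bench import arm gives the robot as it stands. The module is installed in compiled form; this text tells all that it offers.
- The arm moves only by the tool drive_tool, never from a script. Its argument "targets" is a list of rows, each a list of 5 numbers: the closure, from -1 (fully open) to 1 (shut), then the shift along the tool's x, y, z in mm, then the turn about the tool's z in degrees. In form: [[grip, tx, ty, tz, roll], ...]. A call has 1 to 12 rows; each row is the pose to reach, as a shift and turn from the pose commanded when the call began, along the tool's axes at that moment; what a row does not reach only later rows make up. A row lasts 1/10 s, in which the tool goes at most 50 mm and 8.59 degrees, less where a joint would pass 70% of its speed; a pose out of reach is approached as far as the arm can. A call with a gripper value outside its range is refused whole. The fingers move at their own pace and stop on an object; the grip force is fixed at half the most. Time passes only in rows, so rows that repeat a pose let the fingers close. It gives the time, the measured TCP pose, the force, the opening and the grip force at its end, in the units of the state.
- arm.read_state(): the state, without advancing time (a new reading comes with each control period).
- arm.get_image(name): name is "scene" or "side" or "wrist"; returns the picture (384x512x3 uint8, blue, green, red); there is no depth.
- arm.camera_params(name): a dict with "fov_y" (degrees; the focal length in pixels is half the picture's height over the tangent of half this angle, whatever the lens; pixels are square), "cx", "cy" (the principal point, pixels), "rvec" (rotation vector, rad) and "tvec" (3), from world to camera coordinates, as OpenCV has them; the wrist camera has in their place "tool_from_camera" (4x4, takes a point from camera to tool coordinates, whose origin is the TCP and whose axes are the flange's). Camera axes: x right, y down, z forward; pixel columns grow to the right and rows downward; lengths in mm; the calibration is good to about 2 mm. The wrist camera is an equidistant fisheye: a pixel r from the principal point sees the ray r / f radians off the axis. A picture is of the moment at which its call begins: read the wrist's pose just before it. camera_params takes no time and is no camera call.
- arm.job_done(): hands the job in; it is judged then, once.
The state is a dict: "clock": time; "joints": joint angles; "joint_vel": joint speeds; "joint_efforts": joint torques, N m; "position": TCP position; "ee_rot": TCP orientation; "contact_force": force on the tool from outside, world axes, zero at the start; "wrist_torque": the same for the moment, N m; "gripper_width": finger opening in mm; "grasp_force": force on a finger pad.
Only numpy, scipy, OpenCV 4.12 (cv2) and the standard library are available. Lean on these libraries where they do the work, as an engineer would, in place of code of your own. Each camera call takes 0.05 s, during which the arm holds its last target. There are 200 camera calls.

## Task

Put the three spare disc pins away: pull the wide tip-out bin fully open, lift the loaded scoop by its handle, carry it over level and tip the pins into the bin from close above its mouth, without dropping any on the bench. Set the empty scoop back down flat on the bench and push the bin fully shut. Leave the tape measure, the sanding block and the tub of screws where they are.

Things in the scene. Friction and masses are not known exactly. Their poses are not given: they have to be found in the camera images.
- scoop: bench scoop of bare sheet steel with a black handle over it, 340 g (700 g loaded). Origin: under its flat floor (x -73 to +40 mm, 3 mm thick); z up, +x to the spout. 138 mm wide; back wall 45 mm, sides 40 mm high, 22 mm at the spout. From x = 40 mm the floor rises 12 degrees to the open spout: level, the pins lie still; tipped spout down by 25 degrees or more they roll out
- scoop_grip (a point): middle of the scoop's black grip, 97 mm above its underside at x = -16 mm, close above the loaded scoop's centre of mass. The grip is a bar along the scoop's x, 88 mm long, 18 mm wide (y), 22 mm high, fixed at the back only; 48 mm are free between it and the pins
- scoop_spout (a point): middle of the edge of the scoop's spout, 12.5 mm above its underside at x = 85 mm
- pin_0: spare disc pin: black rubber sleeve, 34 mm diameter, 90 mm long, with a bare 10 mm threaded stud at one end, 122 mm over all, 120 g; it rolls freely. Starts lying across the scoop. Origin: mid-length, on the sleeve's surface (lowest point at first, 17 mm from its axis); y axis along the pin, away from the stud (pin_1 lies the other way round)
- pin_1: as pin_0
- pin_2: as pin_0
- bin_bank: bank of two grey sheet-metal tip-out bins on the bench, fixed; 278 mm wide, 118 mm deep, 172 mm high. Origin: on the bench below the middle of the wide bin's front; the front looks to its -x, roughly to the robot. The wide bin's front spans y = -92 to 93 mm, the narrow one's -179 to -95 mm; the narrow bin is too small for the pins and is not needed
- wide_bin (a joint): hinge of the wide bin along the foot of its front (12 mm above the bench, at bin_bank x = 0), rad: 0 shut, 0.65 fully open at its stop, its top coming out towards -x of the bank. Friction (0.3 N m) holds it where it is left; some 5 N at the handle moves it. It starts shut or slightly ajar
- wide_bin_pull (a point): middle of the wide bin's handle, a 10 mm round bar along y, 94 mm long between its bends, 45 mm before the bin's front, 143 mm up it from the hinge (155 mm above the bench when shut, 99 mm when open); moves with the bin. 40 mm are free between bar and front, open from above, so that a finger can hook it; axes as wide_bin_floor
- wide_bin_rim (a point): middle of the top edge of the wide bin's front, 150 mm from the hinge; moves with the bin. Fully open it stands 91 mm in front of the bank and 131 mm above the bench
- wide_bin_floor (a point): middle of the wide bin's inner floor, turning with the bin: x to its back, y along the hinge, z up its front (when shut, the bank's axes). Inside 176 mm wide (y), 90 mm deep; front 150 mm high, back 95 mm. Fully open, its mouth reaches from the rim 90 mm back to the front of the bank
- work_table: the bench, top at z = 0, dark perforated top
- tape_measure: yellow tape measure standing on the bench, 40 x 76 x 66 mm, origin under its middle. A bystander: it must not be moved by more than 40 mm
- sanding_block: cork sanding block, 63 x 122 x 37 mm, origin under its middle. A bystander: it must not be moved by more than 40 mm
- screw_tub: small white tub of screws, 71 mm diameter, 50 mm high, origin under its middle. A bystander: it must not be moved by more than 40 mm
Mind the look-alikes: they are no part of the job. Leave any blue look-alike of the pin_1 alone.

How it is judged (in metres and radians):
On the way, in this order (a step that is already met when the one before it is completed fails the run):
1. the wide bin is pulled open (value of joint wide_bin above 0.58 rad), for 0.1 s.
2. the scoop is off the bench, level, at the bin's mouth, with all three pins still in it (height (world z) of scoop above 0.06 m and angle between scoop's own z axis and vertical below 0.3 rad and horizontal distance between scoop_spout and wide_bin_floor below 0.22 m and x of pin_0 in the frame of scoop between -0.08 and 0.075 m and y of pin_0 in the frame of scoop between -0.075 and 0.075 m and z of pin_0 in the frame of scoop between -0.005 and 0.05 m and x of pin_1 in the frame of scoop between -0.08 and 0.075 m and y of pin_1 in the frame of scoop between -0.075 and 0.075 m and z of pin_1 in the frame of scoop between -0.005 and 0.05 m and x of pin_2 in the frame of scoop between -0.08 and 0.075 m and y of pin_2 in the frame of scoop between -0.075 and 0.075 m and z of pin_2 in the frame of scoop between -0.005 and 0.05 m), for 0.1 s.
3. all three pins are in the wide bin (x of pin_0 in the frame of wide_bin_floor between -0.055 and 0.055 m and y of pin_0 in the frame of wide_bin_floor between -0.1 and 0.1 m and z of pin_0 in the frame of wide_bin_floor between -0.01 and 0.11 m and x of pin_1 in the frame of wide_bin_floor between -0.055 and 0.055 m and y of pin_1 in the frame of wide_bin_floor between -0.1 and 0.1 m and z of pin_1 in the frame of wide_bin_floor between -0.01 and 0.11 m and x of pin_2 in the frame of wide_bin_floor between -0.055 and 0.055 m and y of pin_2 in the frame of wide_bin_floor between -0.1 and 0.1 m and z of pin_2 in the frame of wide_bin_floor between -0.01 and 0.11 m), for 0.2 s.
At the end, for the whole second after the job is handed in: all three pins lie still inside the wide bin, the wide bin is shut (hinge within 0.05 rad), and the scoop stands released, still and flat on the bench (underside within 12 mm of it, tilt under 0.06 rad) (all of step 3 and value of joint wide_bin below 0.05 rad and height (world z) of scoop between -0.01 and 0.012 m and angle between scoop's own z axis and vertical below 0.06 rad and linear speed of scoop below 0.03 m/s and linear speed of each of pin_0, pin_1, pin_2 below 0.05 m/s); the robot touches nothing.
It fails at once if a pin falls on the bench (contact force between any of pin_0, pin_1, pin_2 and work_table above 0.3 N).
It fails at once if a pin is out of the scoop and not yet in the bin while the scoop's spout is more than 0.30 m above the bench (17 cm above the open bin's rim): tipped from too high (height (world z) of scoop_spout above 0.3 m and ((not (x of pin_0 in the frame of scoop between -0.09 and 0.09 m and y of pin_0 in the frame of scoop between -0.08 and 0.08 m and z of pin_0 in the frame of scoop between -0.01 and 0.07 m) and not (x of pin_0 in the frame of wide_bin_floor between -0.055 and 0.055 m and y of pin_0 in the frame of wide_bin_floor between -0.1 and 0.1 m and z of pin_0 in the frame of wide_bin_floor between -0.01 and 0.11 m)) or (not (x of pin_1 in the frame of scoop between -0.09 and 0.09 m and y of pin_1 in the frame of scoop between -0.08 and 0.08 m and z of pin_1 in the frame of scoop between -0.01 and 0.07 m) and not (x of pin_1 in the frame of wide_bin_floor between -0.055 and 0.055 m and y of pin_1 in the frame of wide_bin_floor between -0.1 and 0.1 m and z of pin_1 in the frame of wide_bin_floor between -0.01 and 0.11 m)) or (not (x of pin_2 in the frame of scoop between -0.09 and 0.09 m and y of pin_2 in the frame of scoop between -0.08 and 0.08 m and z of pin_2 in the frame of scoop between -0.01 and 0.07 m) and not (x of pin_2 in the frame of wide_bin_floor between -0.055 and 0.055 m and y of pin_2 in the frame of wide_bin_floor between -0.1 and 0.1 m and z of pin_2 in the frame of wide_bin_floor between -0.01 and 0.11 m)))).
It fails at once if the tape measure, sanding block or screw tub is moved by more than 40 mm (distance of any of tape_measure, sanding_block, screw_tub from where it was at the start of the episode above 0.04 m).
It also fails if it takes over 72 s, if anything falls off the work surface, if the arm or the gripper's body presses on something with over 40 N, if the wrist force passes 120 N, or if a joint passes its speed limit or range.

## Working session

There is one attempt and no reset: what is moved stays moved. The work goes in short steps, Python scripts to look and compute and a tool call to move; the robot and the scene stay as the last step left them, time stands still between calls to the robot, and variables do not carry over. Pictures are saved under pics/ and viewed, at most 10 in all, crops included, and the job is handed in when it is done.

Besides the shell and the picture viewer there is one more tool, called after "Emit:" as name(argument=value, ...) on one line, values as JSON. drive_tool: Moves the arm, as the interface text tells. Its arguments: {"type":"object","properties":{"targets":{"type":"array","items":{"type":"array","items":{"type":"number"}}}},"required":["targets"]}

```bash
mkdir -p pics
cat > h.py <<'E'
import numpy as np, cv2
from scipy.spatial.transform import Rotation as R
from bench import arm
def cam(n):
    p=arm.camera_params(n); f=192/np.tan(np.radians(p['fov_y'])/2)
    return p,f
def ray(n,u,v,st=None):
    p,f=cam(n)
    if n!='wrist':
        M=cv2.Rodrigues(np.array(p['rvec'],float))[0]; t=np.array(p['tvec'],float).ravel()
        d=M.T@np.array([(u-p['cx'])/f,(v-p['cy'])/f,1]); return -M.T@t,d/np.linalg.norm(d)
    st=st or arm.read_state(); T=np.array(p['tool_from_camera'])
    x,y=u-p['cx'],v-p['cy']; r=np.hypot(x,y); a=r/f
    d=np.array([np.sin(a)*x/max(r,1e-9),np.sin(a)*y/max(r,1e-9),np.cos(a)])
    Q=R.from_quat(st['ee_rot']).as_matrix()
    return Q@T[:3,3]+np.array(st['position']),Q@T[:3,:3]@d
def onz(n,u,v,z,st=None):
    o,d=ray(n,u,v,st); return o+d*(z-o[2])/d[2]
def two(a,b):
    (o1,d1),(o2,d2)=a,b
    s=np.linalg.lstsq(np.c_[d1,-d2],o2-o1,rcond=None)[0]
    p,q=o1+d1*s[0],o2+d2*s[1]; return (p+q)/2,np.linalg.norm(p-q)
def proj(n,P):
    p,f=cam(n); M=cv2.Rodrigues(np.array(p['rvec'],float))[0]; c=M@np.array(P,float)+np.array(p['tvec']).ravel()
    return np.array([p['cx']+f*c[0]/c[2],p['cy']+f*c[1]/c[2]])
E
python3 - <<'E'
from h import *
s=arm.read_state(); print(s)
a=[arm.get_image(n) for n in('scene','side','wrist')]
for n,i in zip(('scene','side','wrist'),a): cv2.imwrite(f'pics/{n}0.png',i); 
for n in('scene','side'): print(n,ray(n,256,192))
print(arm.camera_params('wrist'))
E
```

```text
{'clock': 0.0, 'joints': array([ 2.58590128e-01,  3.85598318e-01,  6.60871656e-03, -5.19115225e-04,
       -1.19399990e+00, -2.58590694e-01]), 'joint_vel': array([-0.00146527, -0.00011818, -0.00102916, -0.00149273, -0.0002864 ,
        0.00058266]), 'joint_efforts': array([-9.55001960e-04, -3.92286408e+01,  1.88399577e+01,  4.18616563e+00,
       -4.72148502e-03,  8.27910434e-07]), 'position': array([6.24339373e+02, 1.36428518e-02, 1.99586775e+02]), 'ee_rot': array([-0.70703841,  0.70717425,  0.00075987, -0.00082662]), 'contact_force': array([-0.11201426,  0.11645658, -0.00207859]), 'wrist_torque': array([0.04786566, 0.01054372, 0.01654247]), 'grasp_force': 0.0, 'gripper_width': 85.6721210755487}
scene (array([-501.79840314, -843.32133893,  748.1708134 ]), array([ 0.59216648,  0.50549215, -0.62754804]))
side (array([1524.95673439, 1206.42439362, 1043.45614651]), array([-0.47714054, -0.56798437, -0.67061961]))
{'fov_y': 65.70646984690485, 'cx': 250.2493180893602, 'cy': 194.27907774217493, 'tool_from_camera': array([[-3.79915365e-04, -9.58683615e-01, -2.84474219e-01,
         7.17829449e+01],
       [ 9.99999896e-01, -2.92112683e-04, -3.51074633e-04,
         5.03140489e-01],
       [ 2.53470971e-04, -2.84474323e-01,  9.58683626e-01,
        -1.74064316e+02],
       [ 0.00000000e+00,  0.00000000e+00,  0.00000000e+00,
         1.00000000e+00]])}
```

View pics/scene0.png

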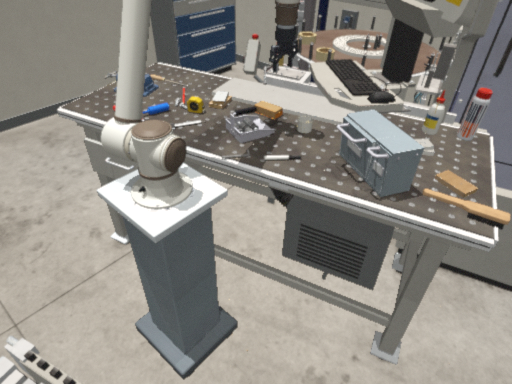

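View pics/side0.png

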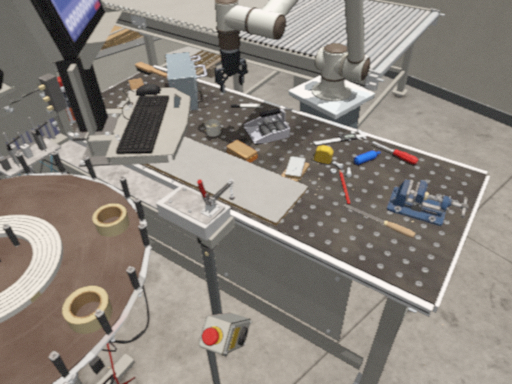

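View pics/wrist0.png

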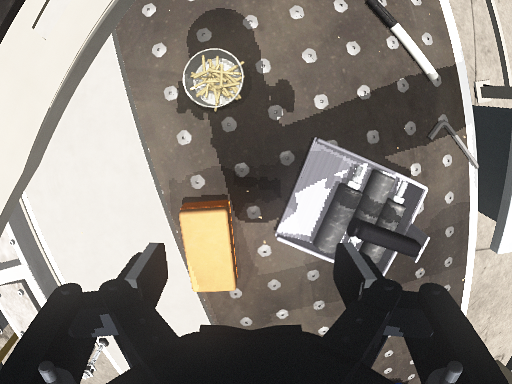

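The scene shows the robot at (150,150), the scoop at (248,125) and the grey bank at (380,150), with its two handles at about (350–390,130–160). In the wrist view the scoop's grip runs from about (355,226) to (420,250), the cork block is at (210,245) and the tub at (213,78). The blue cylinder at scene (158,108) is a look-alike. The scoop holds three dark pins.

Run:
```python
from h import *
w=cv2.imread('pics/wrist0.png'); s=cv2.imread('pics/scene0.png')
a=cv2.resize(s[95:210,320:440],None,fx=3.3,fy=3.3,interpolation=cv2.INTER_CUBIC)
b=cv2.resize(w[130:270,270:440],None,fx=2.3,fy=2.3,interpolation=cv2.INTER_CUBIC)
H=max(a.shape[0],b.shape[0]); o=np.zeros((H,a.shape[1]+b.shape[1],3),np.uint8)
o[:a.shape[0],:a.shape[1]]=a; o[:b.shape[0],a.shape[1]:]=b; cv2.imwrite('pics/crop1.png',o); print(o.shape,a.shape)
for u,v in((355,226),(420,250)): print('grip',onz('wrist',u,v,108))
for n,u,v in(('scene',412,190),('scene',378,190),('scene',341,160)): print(n,u,v,onz(n,u,v,0))
for u,v in ((213,78),): print('tub',onz('wrist',u,v,50))
```

```text
(380, 787, 3) (380, 396, 3)
grip [517.99065774  40.722812   108.        ]
grip [430.8783797   73.44810021 108.        ]
scene 412 190 [ 575.69547033 -624.19623245    0.        ]
scene 378 190 [ 495.53913045 -538.04870418    0.        ]
scene 341 160 [ 569.56515248 -349.14043863    0.        ]
tub [ 663.7759125  -105.81127506   50.        ]
```

View pics/crop1.png

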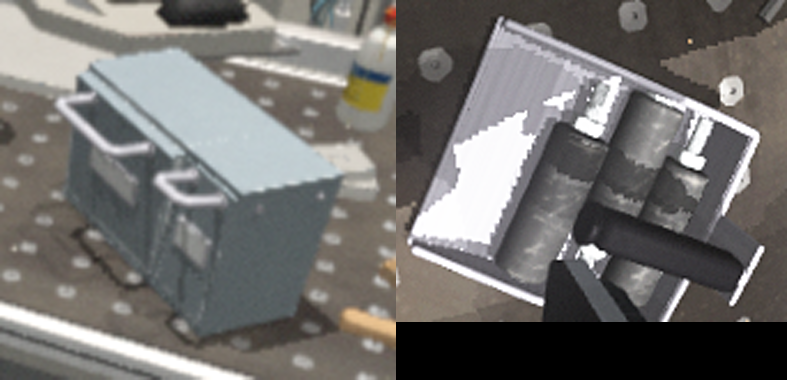

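The enlarged crop confirms two bins. The wide one is on the left, its handle at crop (62,103)–(150,148); the narrow one is on the right. The scoop's spout points left in the wrist view, world +x and slightly -y, with all three pins lying across it. Next I'll look from above the bank.

Emit:
drive_tool(targets=[[-1, 40, 14, -15, 0], [-1, 80, 28, -30, 0], [-1, 120, 42, -45, 0], [-1, 160, 56, -60, 0], [-1, 200, 70, -75, 0], [-1, 240, 84, -90, 0], [-1, 280, 98, -100, 0], [-1, 300, 105, -100, 0], [-1, 300, 105, -100, 0], [-1, 300, 105, -100, 0]])

```text
clock: 1.15
position: [519.6, -300.1, 300.1]
ee_rot: [-0.707, 0.708, 0.001, -0.0]
contact_force: [0.3, -0.6, 0.0]
gripper_width: 85.5
grasp_force: 0.0
```

Run:
```python
from h import *
st=arm.read_state(); print(st['position'],st['clock'])
i=arm.get_image('wrist'); cv2.imwrite('pics/wrist1.png',i)
print(onz('scene',343.6,116.8,172),onz('scene',390,153.5,172)); print(onz('scene',339,126,155),onz('scene',365,140,155))
```

```text
[ 519.60633954 -300.09525999  300.1097454 ] 1.15
[ 570.6801351  -325.76826522  172.        ] [ 456.66415644 -553.21478557  172.        ]
[ 529.70378474 -334.92632807  155.        ] [ 505.73108466 -447.73150228  155.        ]
```

View pics/wrist1.png

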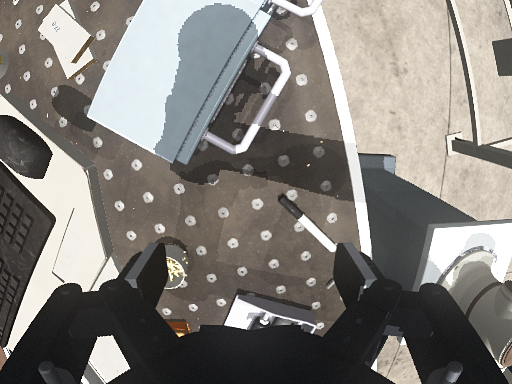

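The bank's top is at (190,80), with its front edge running from about (180,163) up to (270,5). The wide bin's bar runs from (287,72) to (241,150), and the narrow bin's bar is at the top, (305,12). The gap between bar and front looks clear.

Run:
```python
from h import *
for nm,u,v,z in(('bar',286,74,155),('bar',241,149,155),('fl top',178,163,172),('edge far',264,10,172),('back left',88,117,172),('bar root',258,47,155),('bar root',206,136,155)): print(nm,onz('wrist',u,v,z).round(1))
```

```text
bar [ 481.6 -409.   155. ]
bar [ 529.4 -327.5  155. ]
fl top [ 595.4 -315.9  172. ]
edge far [ 505.5 -475.3  172. ]
back left [ 699.9 -371.3  172. ]
bar root [ 511.2 -438.2  155. ]
bar root [ 567.1 -342.1  155. ]
```

Bank yaw is about -29.5°. The bar's middle is at (505,-368), its length measures 94.5 mm against the given 94, and the depth measures 118 as given. Going above the bar with the jaw half closed.

Emit:
drive_tool(targets=[[0, 20, 4, 20, 8], [0, 40, 8, 40, 16], [0, 60, 12, 60, 24], [0, 68, 14, 90, 29.5], [0, 68, 14, 90, 29.5], [0, 68, 14, 90, 29.5]])

```text
clock: 1.8
position: [506.5, -367.3, 210.8]
ee_rot: [-0.505, 0.863, 0.0, -0.001]
contact_force: [0.5, 0.6, 1.1]
gripper_width: 42.4
grasp_force: 0.0
```

Run:
```python
from h import *
st=arm.read_state(); print(st['position'],st['clock'],st['gripper_width'],R.from_quat(st['ee_rot']).as_matrix().round(3))
w=arm.get_image('wrist'); cv2.imwrite('pics/wrist2.png',w)
```

```text
[ 506.46158419 -367.25084597  210.76164346] 1.8 42.40884091449909 [[-0.489 -0.872 -0.001]
 [-0.872  0.489 -0.   ]
 [ 0.001  0.001 -1.   ]]
```

View pics/wrist2.png

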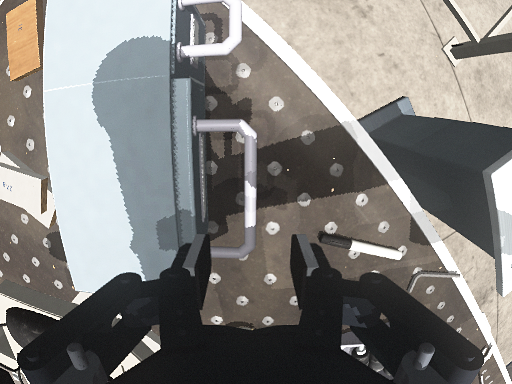

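The bar stands upright at column 250, rows 130–250, centred between the jaws (columns 208 and 293).

Run:
```python
from h import *
st=arm.read_state();M=R.from_quat(st['ee_rot']).as_matrix()
for u,v,z in((250,128,155),(250,250,155),(195,125,155),(204,155,160),(178,220,172)): 
  P=onz('wrist',u,v,z); print(P.round(1),(M.T@(P-st['position'])).round(1))
```

```text
[ 478.9 -416.9  155. ] [56.9  0.5 57.1]
[ 529.9 -326.3  155. ] [-47.1   0.4  57.1]
[ 514.9 -440.6  155. ] [ 59.9 -42.5  57.2]
[ 519.9 -416.7  160. ] [ 36.7 -35.1  52.2]
[ 562.6 -384.1  172. ] [-12.7 -56.4  40.2]
```

Emit:
drive_tool(targets=[[0, 5, 0, 25, 0], [0, 5, 0, 50, 0], [0, 5, 0, 66, 0], [0, 5, 0, 66, 0], [0.5, 5, 0, 66, 0], [1, 5, 0, 66, 0], [1, 5, 0, 66, 0], [1, 5, 0, 66, 0], [1, 5, 0, 66, 0]])

```text
clock: 2.75
position: [503.7, -372.4, 145.2]
ee_rot: [-0.504, 0.864, -0.0, 0.0]
contact_force: [0.7, 0.0, 0.5]
gripper_width: -0.0
grasp_force: 0.0
```

The jaws closed on nothing, so I need a look.

Run:
```python
from h import *
w=arm.get_image('wrist'); s=arm.get_image('scene'); cv2.imwrite('pics/w3.png',w); cv2.imwrite('pics/s3.png',s)
a=cv2.resize(w[80:340,150:370],None,fx=1.7,fy=1.7); b=cv2.resize(s[70:210,310:430],None,fx=3.2,fy=3.2,interpolation=cv2.INTER_CUBIC)
o=np.zeros((max(a.shape[0],b.shape[0]),a.shape[1]+b.shape[1],3),np.uint8);o[:a.shape[0],:a.shape[1]]=a;o[:b.shape[0],a.shape[1]:]=b
cv2.imwrite('pics/crop3.png',o);print(a.shape,b.shape, proj('scene',arm.read_state()['position']))
```

```text
(442, 374, 3) (448, 384, 3) [344.04505159 135.0004049 ]
```

View pics/crop3.png

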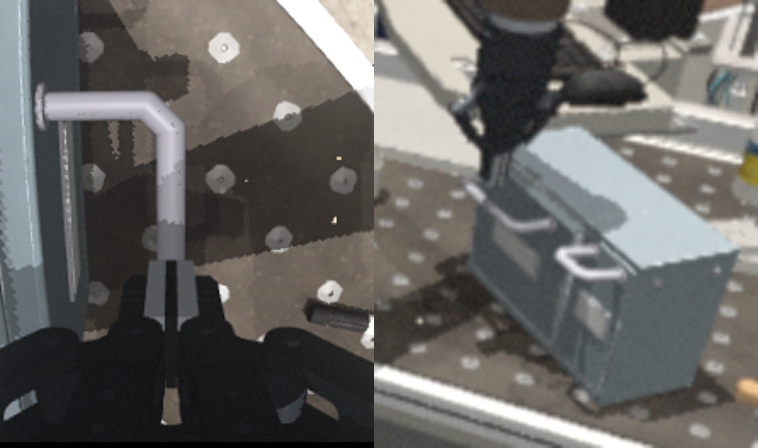

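Run:
```python
from h import *
print(two(ray('wrist',251,148),ray('scene',364,140)))
print(two(ray('wrist',172,142),ray('scene',310+(505-374)/3.2,70+215/3.2)))
print(two(ray('wrist',175,141),ray('scene',310+(515-374)/3.2,70+229/3.2)))
```

```text
(array([ 482.88921611, -434.03669305,  165.3308545 ]), np.float64(36.297345080651034))
(array([ 502.43512894, -422.20662655,  157.45973987]), np.float64(43.28426076412619))
(array([ 509.0428336 , -427.30939087,  139.39668437]), np.float64(31.678907365786987))
```

The closed tips sit just above or beside the bar, so the bin is slightly ajar and the bar lower. Open, go 14 mm lower, close again.

Emit:
drive_tool(targets=[[0, 0, 0, 0, 0], [0, 0, 0, 0, 0], [0, 0, 0, 0, 0], [0, 0, 0, 14, 0], [0, 0, 0, 14, 0], [0.5, 0, 0, 14, 0], [1, 0, 0, 14, 0], [1, 0, 0, 14, 0], [1, 0, 0, 14, 0], [1, 0, 0, 14, 0]])

```text
clock: 3.85
position: [503.6, -372.4, 131.0]
ee_rot: [-0.504, 0.864, -0.0, 0.0]
contact_force: [-0.7, -0.1, 0.0]
gripper_width: -0.0
grasp_force: 0.0
```

Run:
```python
from h import *
w2=cv2.imread('pics/wrist2.png');w3=cv2.imread('pics/w3.png')
def st(p,rot): return dict(position=np.array(p),ee_rot=np.array(rot))
s2=st([506.46,-367.25,210.76],[-0.505,.863,0,-.001]); s3=st([503.7,-372.4,145.2],[-.504,.864,0,0])
g=lambda i:cv2.cvtColor(i,cv2.COLOR_BGR2GRAY)
print('w2 col215',g(w2)[110:140,215]);print('w3 col200',g(w3)[125:165,200]);print('w2 row190',g(w2)[190,235:270]);print('w3 row190',g(w3)[190,235:270])
for a,b in(((250,128),(251,146)),((232,124.5),(220,141.5))): print(two(ray('wrist',*a,s2),ray('wrist',*b,s3)))
```

```text
w2 col215 [ 57  55  54  53  55  56  59  64  62 102 156 172 177 190 205 211 196 180
 170 159 140 100 105  86  84  85  83  80  81  87]
w3 col200 [ 44  47  46  43  41  42  39  38  58 127 157 169 176 182 188 197 212 209
 207 195 176 163 172 162 146 104  50  41  40  41  42  42  43  44  44  39
  41  41  36  36]
w2 row190 [ 40  42  40  41  47  43  44  46  40 103 198 232 242 247 252 255 255 252
 248 243 224 117  39  48  45  51  43  46  47  45  45  40  39  44  47]
w3 row190 [ 36  43  51  48  50  49  54  94 127 137 145 152 155 158 163 165 167 162
 153 151 146 138 130 104  51  54  53  58  58  57  55  56  58  58  56]
(array([ 477.75420106, -416.60746849,  154.92412394]), np.float64(0.606637952831514))
(array([ 487.34888492, -427.31142971,  178.26269881]), np.float64(2.1809299209340547))
```

Run:
```python
from h import *
w=arm.get_image('wrist'); s=arm.get_image('scene'); d=arm.get_image('side')
cv2.imwrite('pics/w4.png',w); cv2.imwrite('pics/s4.png',s)
a=cv2.resize(w[60:340,150:350],None,fx=2,fy=2); b=cv2.resize(s[95:165,325:400],None,fx=5,fy=5,interpolation=cv2.INTER_CUBIC)
for k,(x,y) in enumerate([proj('scene',arm.read_state()['position'])]): cv2.circle(b,(int((x-325)*5),int((y-95)*5)),3,(0,0,255),-1)
o=np.zeros((560,400+375,3),np.uint8);o[:560,:400]=a;o[:350,400:]=b
cv2.imwrite('pics/crop4.png',o)
```

```text
(no output)
```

View pics/crop4.png

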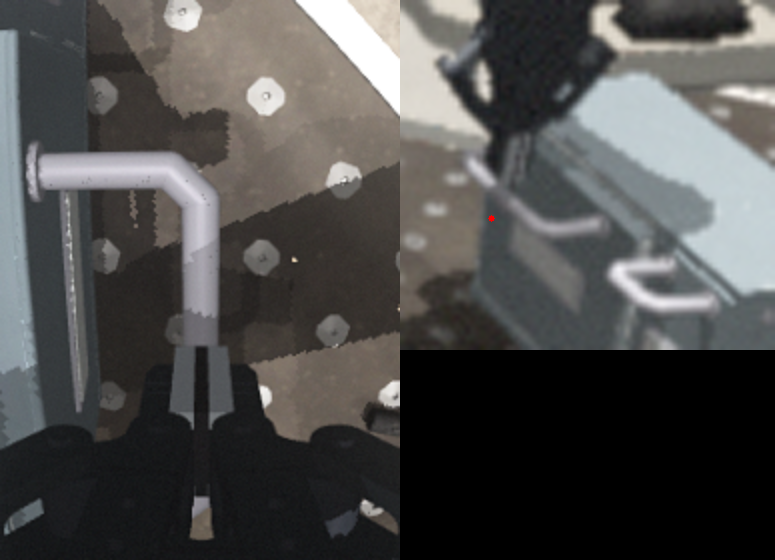

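Run:
```python
from h import *
w4=cv2.imread('pics/w4.png');g=cv2.cvtColor(w4,cv2.COLOR_BGR2GRAY)
print(g[125:165,200]);print(g[190,235:270]); print(arm.read_state()['clock'],arm.read_state()['position'])
p=arm.camera_params('wrist');T=np.array(p['tool_from_camera']);f=cam('wrist')[1];print(f)
def line(v,tcpz,tx0):
    a=(v-p['cy'])/f; d=T[:3,:3]@[0,np.sin(a),np.cos(a)]; return np.array([tx0+T[0,3],tcpz-T[2,3]]),np.array([d[0],-d[2]])
def X(A,B):
    s=np.linalg.solve(np.c_[A[1],-B[1]],B[0]-A[0]); return A[0]+A[1]*s[0]
m=np.flatnonzero(g[125:165,200]>90)+125; v4=(m.min()+m.max())/2;print(v4)
A=line(125,210.8,-5);B=line(142,145.2,0);C=line(v4,131,0)
print(X(A,B),X(B,C),X(A,C))
# fingertip position by projection of TCP
for P in([0,0,0],[0,0,-19]):
    c=T[:3,:3].T@(np.array(P)-T[:3,3]); r=np.hypot(c[0],c[1]);a=np.arctan2(r,c[2]);print(p['cx']+f*a*c[0]/r,p['cy']+f*a*c[1]/r)
```

```text
[ 55  57  56  54  57  58  56  46  52  53  52 122 147 164 174 179 184 189
 201 210 211 205 196 186 179 173 166 160 139  87  44  45  40  42  43  42
  47  43  42  39]
[ 43  42  48  47  47  59 109 148 163 167 177 176 153 156 166 168 167 163
 158 154 150 144 139 120  97  56  58  56  56  54  54  59  55  53  55]
4.0 [ 503.53360078 -372.33909833  130.80017239]
297.3186396354542
144.5
[ 55.1036258  169.02560645] [ 49.13339092 116.33278452] [ 54.72524822 162.23262637]
249.16256567784274 225.25076479180427
249.03315733321122 237.89907361292
```

Both cameras suggest the visible fingertips end about 30 mm short of the calculated TCP, so they're still above the bar. Open and go 20 mm lower.

Emit:
drive_tool(targets=[[0, 0, 0, 0, 0], [0, 0, 0, 0, 0], [0, 0, 0, 0, 0], [0, 0, 0, 10, 0], [0, 0, 0, 20, 0], [0.5, 0, 0, 20, 0], [1, 0, 0, 20, 0], [1, 0, 0, 20, 0], [1, 0, 0, 20, 0], [1, 0, 0, 20, 0]])

```text
clock: 5.0
position: [503.8, -372.5, 110.5]
ee_rot: [-0.504, 0.864, -0.0, 0.0]
contact_force: [1.3, -2.4, -3.4]
gripper_width: 7.7
grasp_force: 58.4
```

Gripped. Now pull along the hinge arc.

Emit:
drive_tool(targets=[[1, 0, 7, 3, 0], [1, 0, 14, 6, 0], [1, 0, 20, 9, 0], [1, 0, 27, 13, 0], [1, 0, 33, 17, 0], [1, 0, 39, 22, 0], [1, 0, 45, 26, 0], [1, 0, 51, 31, 0], [1, 0, 56, 36, 0], [1, 0, 61, 42, 0], [1, 0, 65, 47, 0], [1, 0, 69, 52, 0]])

```text
clock: 6.2
position: [448.0, -340.9, 61.3]
ee_rot: [-0.505, 0.863, -0.005, 0.003]
contact_force: [6.4, -3.5, 5.6]
gripper_width: 7.1
grasp_force: 59.4
```

Emit:
drive_tool(targets=[[1, 0, 2, 2, 0], [1, 0, 4, 3, 0], [1, 0, 6, 4, 0], [1, 0, 8, 5, 0], [1, 0, 8, 5, 0], [1, 0, 8, 5, 0]])

```text
clock: 6.8
position: [447.7, -340.7, 60.7]
ee_rot: [-0.506, 0.863, -0.012, 0.007]
contact_force: [8.7, -8.7, 9.6]
gripper_width: 7.1
grasp_force: 60.0
```

Run:
```python
from h import *
st=arm.read_state(); print(st['position'],st['contact_force'])
s=arm.get_image('scene'); w=arm.get_image('wrist'); cv2.imwrite('pics/s5.png',s); cv2.imwrite('pics/w5.png',w)
```

```text
[ 447.68819181 -340.65406158   60.71193776] [ 8.70947601 -8.68178237  9.56829573]
```

The bin is at its stop: the bar no longer follows and the force has risen to about 12 N. Release with a small opening, ease outward and rise.

Emit:
drive_tool(targets=[[1, 0, -6, -3, 0], [0.5, 0, -6, -3, 0], [0.4, 0, -6, -3, 0], [0.4, 0, -6, -3, 0], [0.4, 0, -2, -20, 0], [0.4, 0, -1, -40, 0], [0.4, 0, 0, -70, 0], [0.4, 0, 0, -110, 0], [0.4, 0, 0, -150, 0], [0.4, 0, 0, -190, 0], [-1, 0, 0, -190, 0], [-1, 0, 0, -190, 0]])

```text
clock: 8.1
position: [435.9, -333.7, 244.2]
ee_rot: [-0.504, 0.864, 0.0, 0.001]
contact_force: [-0.6, -0.3, -1.0]
gripper_width: 53.7
grasp_force: 0.0
```

Run:
```python
from h import *
s=arm.get_image('scene'); w=arm.get_image('wrist'); cv2.imwrite('pics/s6.png',s); cv2.imwrite('pics/w6.png',w); print(arm.read_state()['position'])
a=cv2.resize(w,None,fx=.8,fy=.8); b=cv2.resize(s[90:200,320:420],None,fx=3.5,fy=3.5,interpolation=cv2.INTER_CUBIC)
o=np.zeros((385,410+350,3),np.uint8);o[:a.shape[0],:410]=a;o[:385,410:]=b;cv2.imwrite('pics/crop6.png',o)
```

```text
[ 435.22562743 -333.58777375  242.21106202]
```

View pics/crop6.png

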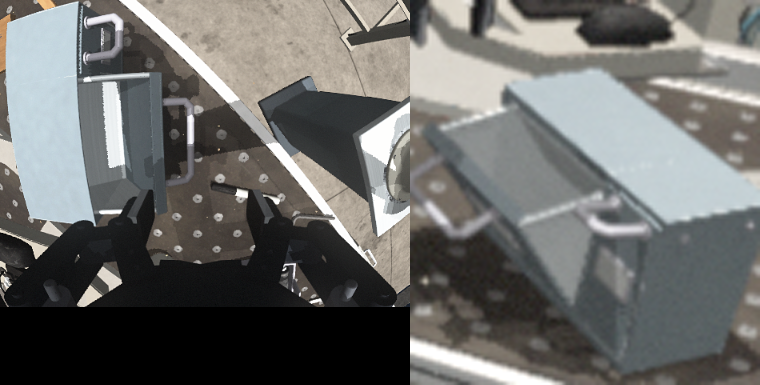

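The bin is fully open. In the left view the rim is at column 158, the bar at column 190 and the bank's front edge at column 82; the mouth spans rows 78–212. Now the scoop pose from the first picture.

Run:
```python
from h import *
st=dict(position=np.array([624.34,0,199.6]),ee_rot=np.array([-.70704,.70717,.0008,-.0008]))
for nm,u,v,z in(('spoutR',316.5,138.7,30),('spoutL',277,236.5,30),('backR',427,188.7,43),('grip front',351.5,226.5,108),('grip back',421,248,108)): print(nm,onz('wrist',u,v,z,st).round(1))
s6=arm.read_state()
for nm,u,v,z in(('rim a',199,91,131),('rim b',199,265,131),('bar a',230,125,99),('bar b',230,228,99),('front edge',104,95,172),('front edge2',115,272,172)): print(nm,onz('wrist',u,v,z,s6).round(1))
```

```text
spoutR [545.5 -38.1  30. ]
spoutL [589.4  86.   30. ]
backR [391.3  18.7  43. ]
grip front [521.4  40.8 108. ]
grip back [429.8  70.6 108. ]
rim a [ 432.4 -435.2  131. ]
rim b [ 530.5 -278.9  131. ]
bar a [ 426.  -391.1   99. ]
bar b [ 485.6 -289.9   99. ]
front edge [ 501.2 -474.7  172. ]
front edge2 [ 597.3 -328.9  172. ]
```

Emit:
drive_tool(targets=[[-1, -30, -3, 0, -1], [-1, -70, -7, 0, -2], [-1, -115, -11, 0, -3], [-1, -160, -15, 0, -4], [-1, -205, -20, 0, -5], [-1, -250, -25, 0, -6], [-1, -295, -30, 0, -7], [-1, -330, -33, 0, -8], [-1, -330, -33, 0, -9], [-1, -330, -33, 0, -9], [-1, -330, -33, 0, -9]])

```text
clock: 9.3
position: [626.7, -64.2, 242.7]
ee_rot: [-0.57, 0.822, 0.001, -0.001]
contact_force: [0.3, -0.0, -0.1]
gripper_width: 85.4
grasp_force: 0.0
```

Scoop yaw is about -19.5°. The grip middle is (474,57) from two independent estimates that agree within 4 mm. The rim's width measures 184 mm, as it should. Next, above the scoop with the jaw turned across its bar.

Run:
```python
from h import *
st=arm.read_state(); M=R.from_quat(st['ee_rot']).as_matrix(); print(st['joints'].round(3)); print(M.round(3))
print((M.T@(np.array([474,57,200])-st['position'])).round(1))
```

```text
[ 0.154  0.371  0.092 -0.    -1.294 -0.513]
[[-0.351 -0.936 -0.002]
 [-0.936  0.351 -0.   ]
 [ 0.001  0.002 -1.   ]]
[-59.9 185.5  43. ]
```

Emit:
drive_tool(targets=[[-1, -6, 17, 0, -8], [-1, -12, 34, 0, -16], [-1, -18, 51, 0, -24], [-1, -24, 68, 0, -32], [-1, -30, 85, 0, -40], [-1, -36, 102, 0, -48], [-1, -42, 119, 0, -56], [-1, -48, 136, 0, -64], [-1, -54, 155, 0, -72], [-1, -60, 175, 0, -80], [-1, -60, 185, 0, -88], [-1, -60, 185, 0, -91]])

```text
clock: 10.5
position: [473.7, 56.5, 244.1]
ee_rot: [0.986, -0.168, 0.0, -0.0]
contact_force: [0.0, -0.3, 0.1]
gripper_width: 85.3
grasp_force: 0.0
```

Run:
```python
from h import *
st=arm.read_state(); print(st['position'],st['ee_rot'],st['clock'])
w=arm.get_image('wrist'); cv2.imwrite('pics/w7.png',w)
M=R.from_quat(st['ee_rot']).as_matrix();print(M.round(3))
g=cv2.cvtColor(w,cv2.COLOR_BGR2GRAY)
print(g.shape); np.save('/tmp/w7.npy',g)
```

```text
[473.70359056  56.52068334 244.14650258] [ 9.85787264e-01 -1.67998259e-01  9.40315238e-05 -2.15534022e-04] 10.5
[[ 0.944 -0.331  0.   ]
 [-0.331 -0.944  0.   ]
 [ 0.    -0.    -1.   ]]
(384, 512)
```

View pics/w7.png

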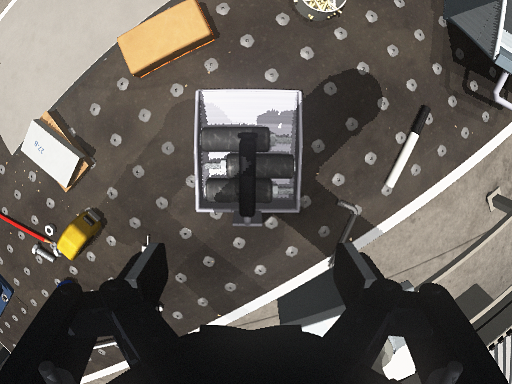

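The scoop is upright in the view, spout edge at row 90, with the grip at column 248, rows 133–215, centred between the jaws; all three pins are inside. That was my last picture, so from here I use numbers only.

Run:
```python
from h import *
st=arm.read_state();M=R.from_quat(st['ee_rot']).as_matrix()
for u,v,z in((248,133,108),(248,213,108),(198,90,30),(302,90,30),(195,211,43),(299,213,43)): print((M.T@(onz('wrist',u,v,z)-st['position'])).round(1))
```

```text
[ 46.2  -2.7 136.2]
[-42.   -2.9 136.1]
[ 97.4 -68.  214.2]
[ 97.3  66.6 214.2]
[-63.2 -75.3 201.2]
[-66.1  65.7 201.1]
```

Emit:
drive_tool(targets=[[-1, 0, -2.5, 40, 0], [-1, 0, -2.5, 80, 0], [-1, 0, -2.5, 120, 0], [-1, 0, -2.5, 160, 0], [-1, 0, -2.5, 180, 0], [-1, 0, -2.5, 190, 0], [-1, 0, -2.5, 190, 0], [0, 0, -2.5, 190, 0], [1, 0, -2.5, 190, 0], [1, 0, -2.5, 190, 0], [1, 0, -2.5, 190, 0], [1, 0, -2.5, 190, 0]])

```text
clock: 11.75
position: [476.4, 59.6, 54.4]
ee_rot: [0.986, -0.169, 0.0, 0.0]
contact_force: [-1.7, -2.0, 5.1]
gripper_width: 16.9
grasp_force: 60.6
```

Gripped (16.9 mm, 60 N). Lift gently.

Emit:
drive_tool(targets=[[1, 0, 0, -5, 0], [1, 0, 0, -12, 0], [1, 0, 0, -25, 0], [1, 0, 0, -40, 0], [1, 0, 0, -60, 0], [1, 0, 0, -80, 0], [1, 0, 0, -100, 0], [1, 0, 0, -120, 0], [1, 0, 0, -140, 0], [1, 0, 0, -155, 0], [1, 0, 0, -165, 0], [1, 0, 0, -165, 0]])

```text
clock: 12.95
position: [476.5, 60.2, 219.5]
ee_rot: [0.986, -0.169, 0.001, -0.001]
contact_force: [0.0, 0.2, -7.2]
gripper_width: 16.7
grasp_force: 59.0
```

```bash
cat > lvl.py <<'E'
from h import *
# spout-edge and side rows of the held scoop in the wrist view
def look(name):
    st=arm.read_state(); w=arm.get_image('wrist'); cv2.imwrite(f'pics/{name}.png',w); g=cv2.cvtColor(w,cv2.COLOR_BGR2GRAY)
    print(st['clock'],st['position'].round(1),'F',st['contact_force'].round(1),'T',st['wrist_torque'].round(2),st['gripper_width'].round(1)); return g,w
# expected row of a scoop point (x,z in scoop frame) for tilt th, grip axis 43 mm behind TCP
def row(x,z,th,y=0,gz=-43):
    p=arm.camera_params('wrist');T=np.array(p['tool_from_camera']);f=cam('wrist')[1]
    dx,dz=x+16,z-97; X=dx*np.cos(th)+dz*np.sin(th); Z=-dx*np.sin(th)+dz*np.cos(th)
    c=T[:3,:3].T@(np.array([X,y,gz-Z])-T[:3,3]); r=np.hypot(c[0],c[1]);a=np.arctan2(r,c[2])
    return np.array([p['cx']+f*a*c[0]/r,p['cy']+f*a*c[1]/r])
E
python3 - <<'E'
from lvl import *
g,w=look('w8')
for th in(-.1,0,.1,.2,.35,.5,.65): print(th,row(85,12.5,th).round(1),row(85,22,th,69).round(1),row(28,108,th).round(1),row(-73,45,th,69).round(1))
print([int(np.median(g[r,225:275])) for r in range(0,140,2)]); print([int(g[r,249]) for r in range(60,240,3)])
E
```

```text
Traceback (most recent call last):
  File "lvl.py", line 5, in look
    print(st['clock'],st['position'].round(1),'F',st['contact_force'].round(1),'T',st['wrist_torque'].round(2),st['gripper_width'].round(1)); return g,w
                                                                                                               ^^^^^^^^^^^^^^^^^^^^^^^^^
AttributeError: 'float' object has no attribute 'round'
```

Load is -7.2 N (700 g), so scoop and pins are all up.

```bash
sed -i "s/,st\['gripper_width'\].round(1)//" lvl.py
python3 - <<'E'
from lvl import *
g,w=look('w8')
for th in(-.1,0,.1,.2,.35,.5,.65): print(th,row(85,12.5,th).round(1),row(85,22,th,69).round(1),row(28,108,th).round(1),row(-73,45,th,69).round(1))
print([int(np.median(g[r,225:275])) for r in range(0,140,2)]); print([int(g[r,249]) for r in range(60,240,3)])
E
```

```text
13.0 [475.8  60.  218.4] F [ 0.2 -0.9 -7.4] T [-0.02 -0.02  0.02]
-0.1 [250.9  55.2] [353.8  59.5] [251.5 181.8] [340.4 278.1]
0 [250.8  68.4] [348.9  71.1] [251.4 176.1] [341.3 287.7]
0.1 [250.8  81.8] [344.6  83.1] [251.4 171.8] [342.4 297.3]
0.2 [250.8  95.3] [341.   95.3] [251.3 168.7] [343.7 306.8]
0.35 [250.8 115.6] [336.3 114.1] [251.3 166.2] [346.2 320.7]
0.5 [250.7 136.1] [332.6 133.2] [251.2 166. ] [349.3 334.1]
0.65 [250.7 156.8] [329.7 152.6] [251.2 167.8] [353.1 347. ]
[76, 75, 74, 74, 74, 73, 73, 71, 70, 70, 71, 72, 72, 73, 73, 73, 74, 76, 78, 75, 75, 76, 74, 76, 77, 78, 78, 79, 79, 81, 81, 82, 84, 85, 87, 63, 62, 217, 248, 247, 247, 248, 248, 247, 245, 243, 246, 248, 248, 246, 246, 245, 245, 244, 245, 243, 246, 247, 246, 245, 244, 245, 241, 245, 245, 243, 241, 240, 223, 242]
[86, 86, 83, 83, 59, 247, 249, 246, 248, 246, 243, 247, 248, 245, 245, 243, 244, 245, 247, 244, 244, 242, 245, 245, 241, 239, 252, 142, 119, 54, 68, 78, 87, 83, 89, 87, 33, 30, 27, 41, 44, 22, 20, 23, 24, 22, 14, 22, 21, 12, 20, 21, 18, 21, 15, 17, 19, 16, 14, 12]
```

The spout edge is at row 72, so the tilt is about 0.03 rad, i.e. level. Carry it towards the bin.

Emit:
drive_tool(targets=[[1, 2, 8, 0, 0], [1, 5, 22, 0, 1], [1, 10, 44, 0, 2], [1, 16, 72, 0, 3], [1, 23, 102, 0, 4], [1, 30, 132, 0, 5], [1, 36, 162, 0, 6], [1, 43, 192, 0, 7], [1, 50, 222, 0, 8], [1, 56, 250, 0, 9], [1, 61, 274, 0, 10], [1, 66, 294, 0, 11]])

```text
clock: 14.25
position: [438.7, -241.4, 218.0]
ee_rot: [0.964, -0.265, -0.001, 0.0]
contact_force: [1.2, -0.1, -7.3]
gripper_width: 17.0
grasp_force: 59.1
```

Run:
```python
from lvl import *
g,w=look('w9'); st=arm.read_state(); M=R.from_quat(st['ee_rot']).as_matrix(); print(M.round(3))
print([int(np.median(g[r,225:275])) for r in range(50,110,2)])
print((M.T@(np.array([430.7,-329.3,190])-st['position'])).round(1))
```

```text
14.25 [ 438.7 -241.4  218. ] F [ 1.2 -0.1 -7.3] T [ 0.01 -0.1  -0.  ]
[[ 0.859 -0.512 -0.003]
 [-0.512 -0.859 -0.002]
 [-0.001  0.003 -1.   ]]
[149, 151, 152, 152, 152, 152, 153, 154, 154, 115, 112, 111, 243, 255, 255, 254, 254, 254, 254, 245, 170, 177, 180, 181, 177, 177, 175, 175, 173, 175]
[37.1 77.6 28.2]
```

Emit:
drive_tool(targets=[[1, 6, 12, 0, 0], [1, 15, 30, 0, 0], [1, 24, 50, 0, 0], [1, 31, 66, 0, 0], [1, 36, 75, 0, 0], [1, 37, 78, 6, 0], [1, 37, 78, 16, 0], [1, 37, 78, 25, 0], [1, 37, 78, 25, 0], [1, 37, 78, 25, 0]])

```text
clock: 15.3
position: [432.7, -324.6, 193.3]
ee_rot: [0.965, -0.263, -0.0, -0.0]
contact_force: [-0.6, -0.2, -7.3]
gripper_width: 17.2
grasp_force: 59.5
```

Run:
```python
from lvl import *
g,w=look('w10'); st=arm.read_state()
print([int(np.median(g[r,225:275])) for r in range(0,110,2)])
for r in (55,60,64): print(r,[int(x) for x in g[r,120:400:4]])
ex=np.array([.862,-.508]);ey=np.array([.508,.862]);P=st['position'][:2];print('d,c',P@ex,P@ey)
```

```text
15.3 [ 432.7 -324.6  193.3] F [-0.6 -0.2 -7.3] T [-0.04  0.01  0.05]
[223, 224, 195, 121, 119, 121, 119, 123, 120, 120, 118, 119, 237, 245, 243, 246, 246, 243, 245, 245, 244, 249, 254, 254, 223, 142, 143, 143, 142, 143, 143, 142, 160, 132, 113, 113, 109, 173, 174, 181, 177, 181, 180, 177, 172, 171, 177, 180, 181, 174, 176, 176, 173, 173, 174]
55 [103, 107, 108, 100, 94, 255, 176, 91, 100, 99, 101, 103, 97, 101, 100, 96, 93, 98, 95, 97, 139, 142, 143, 141, 140, 144, 143, 140, 146, 143, 143, 142, 145, 142, 142, 142, 144, 143, 144, 147, 147, 145, 147, 147, 148, 144, 143, 142, 140, 123, 121, 125, 77, 89, 88, 89, 87, 91, 89, 88, 87, 111, 233, 85, 71, 68, 70, 72, 68, 71]
60 [91, 109, 101, 103, 86, 255, 209, 88, 95, 100, 99, 106, 100, 99, 93, 96, 95, 99, 98, 140, 140, 139, 140, 140, 142, 143, 141, 142, 144, 142, 140, 142, 146, 145, 145, 138, 142, 141, 141, 144, 142, 144, 146, 146, 150, 150, 150, 96, 100, 99, 80, 77, 81, 77, 90, 88, 92, 91, 90, 85, 84, 121, 237, 63, 182, 171, 95, 93, 96, 51]
64 [204, 104, 99, 102, 93, 255, 229, 90, 96, 99, 102, 99, 99, 107, 96, 97, 101, 99, 144, 141, 140, 142, 141, 141, 142, 140, 151, 152, 159, 160, 159, 160, 161, 164, 162, 161, 158, 161, 126, 121, 124, 111, 118, 114, 111, 109, 112, 115, 113, 105, 99, 78, 79, 80, 90, 90, 87, 91, 89, 84, 89, 131, 238, 91, 205, 158, 168, 95, 100, 63]
d,c 537.98779753006 -59.98823268228848
```

The spout is still level (row ~72). The header edge is at row 5, which puts the bank front at d≈681, and the bin's side walls are at columns 142 and 368, so it's centred within 3 mm. The tool can't pitch, so I'll slip the spout just under the bank's front edge and lever it down about the grip.

Emit:
drive_tool(targets=[[1, 5, 3, 2, 0], [1, 12, 3, 4, 0], [1, 19, 3, 4, 0], [1, 26, 3, 4, 0], [1, 32, 3, 4, 0], [1, 37, 3, 4, 0], [1, 41, 3, 4, 0], [1, 44, 3, 4, 0], [1, 46, 3, 4, 0], [1, 48, 3, 4, 0], [1, 48, 3, 4, 0]])

```text
clock: 16.45
position: [463.7, -345.7, 200.6]
ee_rot: [0.965, -0.261, -0.008, -0.002]
contact_force: [-30.9, 37.7, 48.7]
gripper_width: 16.9
grasp_force: 70.5
```

Run:
```python
from lvl import *
g,w=look('w11')
print([int(np.median(g[r,225:275])) for r in range(0,120,2)])
```

```text
16.45 [ 463.7 -345.7  200.6] F [-30.9  37.7  48.7] T [10.75  8.09  0.43]
[240, 240, 240, 240, 240, 240, 239, 239, 239, 239, 239, 239, 239, 239, 239, 239, 239, 239, 239, 239, 239, 239, 239, 239, 239, 232, 255, 249, 255, 253, 254, 189, 184, 181, 176, 183, 186, 188, 187, 182, 180, 185, 180, 182, 180, 182, 185, 186, 182, 183, 183, 181, 177, 185, 185, 181, 177, 178, 177, 197]
```

There's strong resistance and the scoop is being pushed up, so I'm backing off at once.

Emit:
drive_tool(targets=[[1, -16, 0, 0, 0], [1, -22, 0, -8, 0], [1, -30, 0, -20, 0], [1, -40, 0, -30, 0], [1, -48, 0, -36, 0], [1, -48, 0, -36, 0], [1, -48, 0, -36, 0]])

```text
clock: 17.2
position: [431.1, -327.9, 225.3]
ee_rot: [0.965, -0.263, -0.0, -0.0]
contact_force: [0.3, -0.3, -6.5]
gripper_width: 16.9
grasp_force: 62.5
```

Run:
```python
from lvl import *
g,w=look('w12')
P=arm.read_state()['position'];print('d,c',P[:2]@[.862,-.508],P[:2]@[.508,.862])
print([int(np.median(g[r,225:275])) for r in range(0,120,2)])
print('c330',[int(x) for x in g[0:240:3,330]]); print('col248',[int(x) for x in g[100:240:3,249]])
for r in (20,40,50): print(r,[int(x) for x in g[r,100:420:4]])
```

```text
17.2 [ 431.1 -327.9  225.3] F [ 0.3 -0.3 -6.5] T [-0.04  0.02 -0.01]
d,c 538.1688905413097 -63.630701980254194
[210, 211, 211, 211, 211, 211, 211, 211, 212, 181, 124, 126, 125, 126, 128, 125, 252, 254, 254, 253, 253, 253, 253, 253, 254, 251, 245, 250, 242, 246, 246, 248, 246, 244, 242, 244, 181, 158, 158, 153, 153, 154, 151, 152, 151, 150, 153, 156, 152, 152, 150, 151, 147, 152, 154, 150, 146, 148, 145, 159]
c330 [207, 208, 209, 210, 212, 212, 211, 152, 81, 81, 80, 116, 113, 115, 117, 115, 116, 94, 191, 249, 152, 150, 154, 152, 145, 152, 154, 148, 152, 150, 147, 148, 152, 151, 149, 149, 148, 151, 146, 147, 169, 172, 162, 170, 160, 172, 156, 156, 147, 118, 123, 109, 179, 175, 147, 102, 117, 111, 113, 114, 39, 56, 51, 53, 58, 61, 67, 66, 70, 68, 67, 123, 114, 109, 102, 74, 70, 79, 100, 212]
col248 [148, 148, 152, 152, 146, 147, 159, 169, 161, 157, 105, 61, 46, 48, 52, 56, 49, 48, 72, 57, 54, 55, 50, 22, 21, 21, 20, 19, 21, 27, 21, 17, 19, 21, 20, 18, 20, 19, 16, 21, 19, 19, 17, 15, 15, 17, 17]
20 [81, 83, 79, 84, 87, 88, 87, 90, 208, 209, 213, 210, 211, 211, 212, 210, 209, 211, 211, 21
[... 345 characters left out ...]
 238, 254, 88, 91, 88, 91, 89, 87, 90, 116, 124, 129, 128, 128, 117, 254, 254, 254, 253, 254, 253, 254, 253, 253, 253, 253, 253, 253, 253, 253, 253, 252, 252, 251, 251, 251, 250, 251, 250, 250, 249, 249, 248, 247, 112, 119, 117, 116, 117, 109, 113, 131, 254, 91, 67, 66, 68, 45, 117, 238, 244, 61, 67, 63, 62, 64, 63, 62, 60]
50 [84, 87, 86, 94, 93, 94, 93, 96, 101, 102, 97, 255, 250, 82, 92, 96, 95, 95, 98, 95, 101, 125, 127, 124, 121, 126, 255, 255, 255, 255, 255, 254, 250, 253, 237, 252, 251, 223, 238, 251, 251, 253, 253, 248, 255, 255, 255, 255, 255, 255, 255, 249, 249, 248, 248, 111, 121, 116, 118, 80, 77, 80, 76, 189, 184, 76, 88, 76, 73, 76, 233, 245, 195, 197, 229, 230, 66, 49, 46, 62]
```

Run:
```python
from lvl import *
for n in('w8','w10','w12'):
    g=cv2.imread(f'pics/{n}.png',0)
    print(n)
    for r in range(48,92,3): print(r,[int(x) for x in g[r,150:352:9]])
st=arm.read_state();print(st['contact_force'],st['gripper_width'])
```

```text
w8
48 [206, 201, 186, 63, 91, 76, 85, 77, 79, 141, 76, 77, 75, 73, 77, 78, 79, 76, 134, 72, 76, 74, 81]
51 [205, 205, 65, 57, 80, 92, 91, 85, 79, 74, 80, 78, 81, 75, 83, 76, 78, 80, 187, 71, 75, 74, 78]
54 [210, 153, 61, 167, 93, 90, 86, 87, 81, 78, 77, 77, 78, 77, 77, 74, 79, 82, 198, 73, 73, 76, 74]
57 [197, 60, 66, 85, 91, 92, 96, 156, 82, 77, 80, 75, 77, 85, 81, 78, 77, 83, 69, 73, 76, 83, 77]
60 [69, 59, 83, 96, 94, 93, 120, 161, 83, 86, 78, 85, 81, 80, 78, 77, 77, 78, 76, 76, 77, 80, 75]
63 [61, 191, 81, 91, 98, 97, 154, 173, 87, 84, 83, 85, 81, 80, 78, 85, 84, 78, 74, 78, 94, 82, 77]
66 [55, 85, 90, 93, 97, 94, 93, 174, 85, 84, 86, 82, 88, 84, 131, 85, 85, 79, 76, 76, 79, 77, 70]
69 [67, 93, 90, 94, 99, 97, 97, 102, 94, 62, 60, 83, 58, 66, 171, 77, 78, 81, 79, 74, 79, 72, 39]
72 [78, 92, 91, 97, 102, 97, 94, 98, 94, 64, 64, 59, 58, 62, 61, 58, 56, 54, 52, 53, 74, 66, 41]
75 [85, 89, 91, 99, 139, 202, 225, 232, 236, 242, 244, 247, 245, 241, 237, 230, 221, 197, 130, 45, 45, 40, 44]
78 [86, 193, 247, 252, 239, 229, 225, 233, 241, 246, 248, 249, 236, 244, 239, 228, 212, 227, 239, 
[... 3321 characters left out ...]
158, 161, 156, 156, 155, 158, 155, 154, 153, 151, 146, 61]
78 [71, 149, 248, 247, 166, 152, 255, 247, 184, 153, 151, 155, 152, 152, 150, 150, 150, 152, 155, 153, 154, 149, 60]
81 [73, 145, 245, 246, 153, 153, 151, 148, 152, 149, 149, 151, 152, 152, 152, 152, 149, 148, 150, 150, 148, 150, 61]
84 [68, 148, 245, 141, 153, 151, 151, 151, 151, 151, 153, 153, 152, 150, 150, 150, 152, 153, 156, 152, 152, 125, 63]
87 [76, 148, 143, 153, 156, 152, 151, 156, 151, 154, 150, 149, 152, 151, 151, 150, 150, 152, 147, 149, 149, 137, 64]
90 [74, 155, 152, 150, 150, 151, 152, 150, 150, 149, 150, 150, 148, 152, 150, 148, 148, 147, 144, 147, 146, 103, 65]
[ 0.33432898  0.39446357 -7.1874621 ] 17.086099478059957
```

The spout edge moved from row 74 to row 53, so the scoop pivoted about 0.13 rad spout-up and stays pivoted; passive pivoting works. Check whether the bin got pushed shut.

Run:
```python
from lvl import *
s=arm.get_image('scene'); cv2.imwrite('pics/s12.png',s); a=cv2.imread('pics/s6.png',0); b=cv2.cvtColor(s,cv2.COLOR_BGR2GRAY)
# where the bar's right bend and bar go for a few hinge angles
O=np.array([.862*681-.508*64,-.508*681-.862*64]); ex=np.array([.862,-.508]);ey=np.array([.508,.862])
def bp(th,y,x=-45,z=143): 
    X=x*np.cos(th)-z*np.sin(th);Z=12+z*np.cos(th)+x*np.sin(th); return proj('scene',[*(O+X*ex+y*ey),Z])
for th in(.65,.55,.45,.35): print(th,bp(th,-47).round(1),bp(th,47).round(1),'rim',bp(th,-92,0,150).round(1))
x0,y0,x1,y1=322,132,346,160
t=a[y0:y1,x0:x1]; r=cv2.matchTemplate(b[y0-20:y1+20,x0-20:x1+20],t,cv2.TM_CCOEFF_NORMED); _,v,_,l=cv2.minMaxLoc(r); print('handle shift',l[0]-20,l[1]-20,v)
x0,y0,x1,y1=360,110,420,190
print('diff bank',np.abs(a[y0:y1,x0:x1].astype(int)-b[y0:y1,x0:x1]).mean())
```

```text
0.65 [331.4 156.4] [319.  142.4] rim [348.3 153.7]
0.55 [334.5 153. ] [321.9 139.1] rim [352.2 150.9]
0.45 [337.8 149.8] [324.9 136. ] rim [356.3 148.4]
0.35 [341.3 146.8] [328.3 133.2] rim [360.4 146.2]
handle shift 1 0 0.48101258277893066
diff bank 5.285
```

Run:
```python
from lvl import *
a=cv2.imread('pics/s6.png',0); b=cv2.imread('pics/s12.png',0)
for x0,y0,x1,y1 in((324,149,340,162),(330,145,350,160),(340,142,372,160)):
    r=cv2.matchTemplate(b[y0-12:y1+12,x0-12:x1+14],a[y0:y1,x0:x1],cv2.TM_CCOEFF_NORMED); _,v,_,l=cv2.minMaxLoc(r); print(l[0]-12,l[1]-12,v)
print(a[150:162,322:350:2]);print(b[150:162,322:350:2])
```

```text
2 -1 0.7674955129623413
-12 -3 0.5975385308265686
12 7 0.4864596128463745
[[170 157 213 182 112 111 107 110  86 103 121 104 118 126]
 [145 149 186 217 126 113 107 110  96 120 152 110  94 122]
 [119 121 141 219 169 105 101 111 120 159 150 107  80 115]
 [114 112 106 196 200  98 100 141 150 159 116 107  75  86]
 [100  91  89 121 164 107 104 157 160 129  78  96  89  70]
 [ 87  56  62  72 137 131 128 164 140  81  78  85 100  75]
 [ 58  54  51  54 112 143 144 149  96  53  71  80  98  95]
 [ 47  49  44  44  76 112 112 107  53  43  60  79  84 110]
 [ 43  44  42  46  45  69  68  48  35  35  50  72  79 102]
 [ 40  44  33  40  39  47  47  42  44  43  46  58  81  89]
 [ 44  36  41  39  44  53  51  38  42  41  44  43  76  83]
 [ 41  41  38  40  49  68  68  42  40  36  42  39  58  86]]
[[171 165 117 113 111 109 113 113  97  69  68  67  71  94]
 [144 153 114 112 105 108 107 107  98  72  65  71  67  78]
 [120 122 114 109  97  98  98 112 108  80  68  69  64  71]
 [108 106 104  95  89  94  98 143 127  81  70  70  68  68]
 [ 82  71  67  69  59  87  99 144 139  80  80  67  68  65]
 [ 66  59  57  54  49  63  94 107 125  71  83  71  68  69]
 [ 55  53  51  51  46  44  77  89  91  57  73  79  63  69]
 [ 52  49  48  45  45  44  49  76  89  49  57  81  73  68]
 [ 48  46  42  43  42  37  42  56  86  48  48  74  81  70]
 [ 53  51  44  45  44  42  36  41  78  42  43  59  87  74]
 [ 53  47  38  38  46  51  55  41  47  38  38  47  73  86]
 [ 49  51  44  40  50  69  67  47  40  45  44  36  61  87]]
```

The bin gave slightly and is now at about 0.57 rad. Its mouth is still about 80 mm, which is usable. This time I'll bring the spout against the bank's top front edge, higher than the bin's back edge, and follow the pivot arc up and forward.

Emit:
drive_tool(targets=[[1, 8, 0, 8, 0], [1, 16, 0, 18, 0], [1, 24, 0, 26, 0], [1, 28, 0, 28, 0], [1, 33, 0, 28, 0], [1, 37, 0, 28, 0], [1, 41, 0, 22, 0], [1, 45, 0, 16, 0]])

```text
clock: 18.1
position: [466.7, -348.8, 207.1]
ee_rot: [0.965, -0.263, -0.005, -0.001]
contact_force: [-2.3, 1.8, -9.3]
gripper_width: 17.1
grasp_force: 61.7
```

```bash
cat >> lvl.py <<'E'
def rep(n):
    g,w=look(n); P=arm.read_state()['position']; print('d,c',P[:2]@[.862,-.508],P[:2]@[.508,.862])
    print([int(np.median(g[r,235:265])) for r in range(0,170,3)]); print('L',[int(np.median(g[r,155:175])) for r in range(0,170,3)])
E
python3 -c "
from lvl import *
rep('w13')"
```

```text
18.1 [ 466.7 -348.8  207.1] F [-2.3  1.8 -9.3] T [0.6  1.38 0.37]
d,c 580.7223128292374 -63.716482320829115
[240, 240, 240, 241, 241, 241, 240, 240, 240, 240, 240, 240, 240, 240, 239, 239, 240, 240, 240, 239, 244, 254, 193, 192, 189, 183, 183, 189, 191, 187, 188, 183, 184, 187, 191, 185, 186, 183, 188, 189, 182, 182, 205, 208, 203, 200, 145, 51, 59, 60, 58, 62, 74, 77, 79, 71, 64]
L [239, 239, 239, 239, 238, 238, 239, 239, 241, 241, 240, 239, 239, 238, 239, 239, 240, 240, 241, 242, 242, 229, 255, 255, 255, 254, 190, 186, 190, 193, 188, 187, 187, 187, 185, 189, 185, 182, 181, 183, 132, 110, 117, 111, 119, 126, 105, 110, 65, 59, 56, 58, 58, 62, 69, 68, 67]
```

The spout is now under the bank's edge, and the contact force pulls it slightly down, so it's hooked. Raise with a little forward motion.

Emit:
drive_tool(targets=[[1, 3, 0, -5, 0], [1, 6, 0, -10, 0], [1, 9, 0, -15, 0], [1, 12, 0, -20, 0], [1, 15, 0, -24, 0], [1, 15, 0, -24, 0]])

```text
clock: 18.75
position: [485.3, -359.6, 236.0]
ee_rot: [0.965, -0.263, 0.003, 0.001]
contact_force: [0.4, 0.1, -7.4]
gripper_width: 16.7
grasp_force: 61.2
```

```bash
python3 -c "
from lvl import *
rep('w14')"
```

```text
18.75 [ 485.3 -359.6  236. ] F [ 0.4  0.1 -7.4] T [-0.04 -0.04  0.04]
d,c 599.9016377910366 -63.38979223612184
[239, 240, 239, 239, 239, 240, 240, 240, 240, 241, 241, 241, 241, 241, 241, 242, 242, 242, 242, 242, 241, 241, 241, 242, 180, 173, 175, 196, 199, 194, 187, 191, 195, 194, 191, 191, 189, 187, 193, 193, 190, 192, 185, 193, 188, 127, 58, 68, 74, 74, 73, 67, 68, 73, 76, 75, 60]
L [237, 236, 237, 237, 238, 238, 238, 239, 239, 239, 239, 239, 239, 240, 241, 240, 240, 240, 240, 240, 241, 242, 242, 242, 241, 241, 230, 252, 255, 190, 188, 187, 189, 193, 186, 186, 164, 176, 180, 165, 181, 161, 162, 108, 99, 90, 76, 72, 68, 68, 66, 65, 66, 68, 69, 63, 65]
```

The spout edge is at row 72, so the scoop is level again. It slipped over the top edge, and only small forces were needed to pivot it. The jam on the first try was the scoop floor wedging on the rim. Now: back out, come in at underside 147 mm (clear of the rim), and push the spout just under the edge.

Emit:
drive_tool(targets=[[1, -12, 0, 0, 0], [1, -28, 0, 0, 0], [1, -36, 0, 10, 0], [1, -36, 0, 24, 0], [1, -36, 0, 35, 0], [1, -36, 0, 35, 0], [1, -28, 0, 35, 0], [1, -22, 0, 35, 0], [1, -16, 0, 35, 0], [1, -11, 0, 35, 0], [1, -7, 0, 35, 0], [1, -7, 0, 35, 0]])

```text
clock: 20.0
position: [467.4, -350.4, 207.1]
ee_rot: [0.965, -0.261, -0.01, -0.001]
contact_force: [-26.2, 25.7, 37.7]
gripper_width: 16.6
grasp_force: 67.9
```

```bash
python3 -c "
from lvl import *
rep('w15')"
```

```text
20.0 [ 467.4 -350.4  207.1] F [-26.2  25.7  37.7] T [7.64 7.98 0.41]
d,c 580.9325739471367 -64.61910944662417
[240, 240, 241, 241, 241, 241, 241, 240, 240, 240, 240, 241, 240, 240, 240, 240, 240, 240, 239, 241, 195, 178, 191, 191, 188, 183, 183, 189, 191, 187, 189, 183, 184, 186, 190, 185, 187, 184, 189, 188, 182, 182, 206, 210, 203, 201, 144, 50, 60, 62, 62, 61, 63, 77, 73, 69, 61]
L [239, 239, 239, 239, 239, 239, 239, 240, 241, 241, 241, 239, 239, 238, 239, 239, 239, 240, 241, 242, 242, 226, 255, 255, 255, 186, 186, 185, 190, 193, 188, 186, 186, 186, 184, 189, 183, 183, 178, 137, 137, 128, 127, 128, 142, 123, 129, 129, 59, 60, 56, 57, 57, 63, 66, 67, 65]
```

Emit:
drive_tool(targets=[[1, -8, 0, 0, 0], [1, -16, 0, -8, 0], [1, -28, 0, -24, 0], [1, -42, 0, -36, 0], [1, -56, 0, -40, 0], [1, -70, 0, -40, 0], [1, -80, 0, -40, 0], [1, -80, 0, -40, 0]])

```text
clock: 20.85
position: [406.4, -313.3, 238.0]
ee_rot: [0.965, -0.263, -0.001, -0.0]
contact_force: [-0.1, 0.2, -5.2]
gripper_width: 16.7
grasp_force: 61.4
```

Run:
```python
from lvl import *
rep('w16')
s=arm.get_image('scene'); cv2.imwrite('pics/s16.png',s); a=cv2.imread('pics/s6.png',0); b=cv2.cvtColor(s,cv2.COLOR_BGR2GRAY)
for x0,y0,x1,y1 in((324,149,340,162),(318,132,334,150),(340,142,372,160)):
    r=cv2.matchTemplate(b[y0-12:y1+12,x0-12:x1+18],a[y0:y1,x0:x1],cv2.TM_CCOEFF_NORMED); _,v,_,l=cv2.minMaxLoc(r); print(l[0]-12,l[1]-12,v)
g=cv2.imread('pics/w16.png',0)
for r in range(0,60,4): print(r,[int(x) for x in g[r,120:400:8]])
```

```text
20.85 [ 406.4 -313.3  238. ] F [-0.1  0.2 -5.2] T [-0.01 -0.04  0.01]
d,c 510.8049696587058 -63.56516660943395
[241, 176, 76, 76, 77, 76, 73, 255, 109, 118, 77, 78, 90, 90, 97, 99, 92, 246, 255, 220, 254, 232, 252, 253, 194, 164, 170, 173, 172, 170, 171, 168, 167, 171, 172, 169, 172, 163, 173, 169, 165, 162, 187, 187, 180, 180, 130, 50, 55, 56, 53, 54, 57, 70, 66, 62, 57]
L [100, 219, 229, 192, 70, 72, 73, 74, 76, 100, 103, 102, 95, 106, 105, 110, 110, 112, 111, 110, 110, 249, 238, 253, 253, 253, 252, 253, 253, 175, 167, 168, 170, 163, 169, 166, 168, 161, 165, 165, 150, 139, 116, 105, 115, 96, 99, 64, 55, 51, 49, 51, 52, 57, 59, 60, 55]
5 7 0.8228892087936401
12 5 0.5966234803199768
-4 12 0.5073074698448181
0 [89, 213, 93, 208, 65, 74, 142, 210, 214, 212, 231, 230, 230, 230, 228, 241, 243, 240, 235, 252, 252, 237, 247, 232, 232, 230, 221, 210, 177, 182, 60, 69, 202, 229, 226]
4 [95, 93, 105, 194, 219, 218, 227, 227, 229, 234, 241, 232, 197, 165, 102, 60, 63, 65, 63, 74, 72, 105, 144, 195, 218, 240, 232, 241, 242, 234, 64, 153, 206, 63, 46]
8 [96, 99, 103, 240, 230, 237, 228, 148, 58,
[... 1327 characters left out ...]
 47, 62, 70, 68, 243, 106, 109]
44 [92, 102, 100, 97, 105, 108, 114, 182, 250, 113, 112, 106, 102, 102, 69, 228, 196, 94, 99, 87, 98, 100, 94, 229, 247, 69, 85, 93, 89, 53, 183, 110, 241, 51, 108]
48 [89, 189, 100, 100, 104, 109, 109, 183, 250, 224, 113, 105, 110, 103, 66, 92, 88, 97, 97, 75, 91, 90, 88, 191, 249, 72, 92, 48, 45, 47, 191, 174, 215, 251, 102]
52 [194, 228, 99, 102, 104, 104, 111, 113, 229, 251, 233, 242, 245, 246, 249, 248, 249, 250, 249, 250, 249, 249, 248, 246, 245, 77, 57, 53, 57, 54, 90, 52, 49, 255, 245]
56 [94, 146, 101, 102, 108, 110, 109, 117, 113, 252, 255, 255, 255, 255, 254, 254, 247, 254, 251, 250, 251, 252, 252, 252, 158, 45, 61, 55, 51, 61, 60, 54, 58, 236, 251]
```

Emit:
drive_tool(targets=[[1, 0, 0, 0, 0], [1, 0, 0, 0, 0], [1, 0, 0, 0, 0]])

```text
clock: 21.25
position: [408.2, -314.3, 238.4]
ee_rot: [0.965, -0.263, -0.0, -0.0]
contact_force: [-0.8, -0.7, -7.1]
gripper_width: 16.8
grasp_force: 61.4
```

Run:
```python
from lvl import *
print(arm.read_state()['contact_force'])
for n in('w8','w12','w16'):
    g=cv2.imread(f'pics/{n}.png',0); print(n)
    for r in range(60,290,10): print(r,[int(x) for x in g[r,150:352:8]])
p=arm.camera_params('wrist');T=np.array(p['tool_from_camera']);f=cam('wrist')[1]
def pt(X,Z):
    c=T[:3,:3].T@(np.array([X,0,Z])-T[:3,3]);return p['cy']+f*np.arctan2(c[1],c[2])
for th in(0,.05,.1,.2,.3,.4): 
    print(th,'bar',pt(684-511-45*np.cos(th)-143*np.sin(th),238-12-143*np.cos(th)+45*np.sin(th)).round(),'rim',pt(684-511-150*np.sin(th),226-150*np.cos(th)).round(),'edge',pt(684-511,66).round())
```

```text
[-0.83309276 -0.67805787 -7.06582245]
w8
60 [69, 63, 95, 84, 92, 97, 93, 164, 162, 83, 79, 79, 77, 78, 83, 79, 80, 76, 77, 77, 74, 74, 78, 78, 75, 76]
70 [79, 90, 92, 89, 98, 100, 99, 96, 95, 95, 86, 64, 60, 57, 59, 95, 92, 57, 54, 79, 80, 78, 80, 80, 87, 42]
80 [79, 59, 232, 235, 250, 251, 250, 249, 249, 248, 247, 246, 247, 247, 246, 245, 247, 247, 247, 247, 247, 247, 230, 222, 114, 207]
90 [167, 68, 140, 248, 248, 247, 247, 246, 245, 245, 244, 244, 243, 242, 241, 240, 239, 241, 240, 241, 242, 242, 231, 144, 51, 139]
100 [201, 64, 146, 248, 246, 248, 248, 247, 248, 247, 248, 247, 246, 245, 245, 245, 244, 243, 241, 241, 241, 150, 153, 153, 54, 142]
110 [233, 64, 106, 231, 230, 247, 245, 245, 245, 244, 245, 244, 244, 243, 242, 242, 240, 240, 240, 231, 142, 144, 144, 147, 54, 148]
120 [206, 63, 83, 233, 231, 230, 230, 229, 229, 245, 245, 244, 243, 243, 242, 242, 241, 241, 144, 146, 146, 142, 143, 101, 56, 150]
130 [209, 61, 133, 139, 227, 229, 228, 227, 228, 226, 226, 243, 243, 243, 242, 148, 149, 148, 150, 146, 147, 145, 145, 102, 54, 149]
140 [214, 56, 84, 107, 254, 153, 103, 106, 11
[... 6720 characters left out ...]
21, 16, 77, 89, 46, 212, 117, 144, 118, 96, 237, 186]
250 [89, 120, 66, 60, 66, 44, 54, 23, 23, 77, 20, 18, 14, 18, 17, 20, 73, 28, 26, 255, 240, 222, 233, 78, 247, 187]
260 [104, 122, 63, 81, 62, 63, 57, 20, 31, 71, 13, 14, 16, 18, 17, 21, 76, 45, 32, 84, 83, 82, 91, 95, 226, 194]
270 [114, 95, 70, 79, 77, 78, 23, 21, 23, 26, 21, 18, 17, 13, 16, 19, 35, 27, 30, 30, 80, 82, 90, 78, 151, 186]
280 [21, 33, 23, 27, 22, 23, 23, 20, 17, 25, 17, 14, 11, 17, 17, 18, 27, 22, 27, 25, 31, 29, 32, 35, 51, 36]
0 bar 44.0 rim -6.0 edge -10.0
0.05 bar 53.0 rim 2.0 edge -10.0
0.1 bar 61.0 rim 10.0 edge -10.0
0.2 bar 77.0 rim 27.0 edge -10.0
0.3 bar 91.0 rim 44.0 edge -10.0
0.4 bar 104.0 rim 60.0 edge -10.0
```

All pins are aboard (-7.1 N). The handle bar shows at row 53, so the dragging scoop pushed the bin nearly shut; that was the obstacle each time. I'll set the scoop down, re-open the bin properly to its stop, and try again higher.

Emit:
drive_tool(targets=[[1, -4, -8, 0, 0], [1, -10, -22, 0, 0], [1, -18, -44, 0, 0], [1, -28, -72, 0, 0], [1, -40, -104, 0, 0], [1, -52, -138, 0, 0], [1, -65, -172, 0, 0], [1, -78, -206, 0, 0], [1, -90, -240, 0, 0], [1, -101, -270, 0, 0], [1, -111, -296, 0, 0], [1, -118, -316, 10, 0]])

```text
clock: 22.45
position: [467.7, 20.4, 230.2]
ee_rot: [0.965, -0.262, 0.002, -0.001]
contact_force: [0.6, 0.5, -5.9]
gripper_width: 16.6
grasp_force: 61.5
```

Emit:
drive_tool(targets=[[1, -4, -11, 20, 0], [1, -7, -18, 50, 0], [1, -8, -21, 85, 0], [1, -8, -21, 120, 0], [1, -8, -21, 145, 0], [1, -8, -21, 158, 0], [1, -8, -21, 166, 0], [1, -8, -21, 172, 0], [1, -8, -21, 174, 0], [1, -8, -21, 174, 0]])

```text
clock: 23.45
position: [473.4, 39.3, 58.8]
ee_rot: [0.965, -0.261, 0.003, 0.0]
contact_force: [-0.0, -7.6, 10.7]
gripper_width: 17.0
grasp_force: 64.2
```

Emit:
drive_tool(targets=[[0, 0, 0, 0, 0], [-0.6, 0, 0, 0, 0], [-0.6, 0, 0, 0, 0], [-0.6, 0, 0, -30, 0], [-0.6, 0, 0, -75, 0], [-0.6, 0, 0, -120, 0], [-0.6, 0, 0, -160, 0], [-0.3, 20, 25, -175, 8], [0, 46, 60, -175, 16], [0, 72, 98, -175, 24], [0, 98, 136, -175, 32], [0, 124, 172, -175, 40]])

```text
clock: 24.65
position: [490.1, -172.5, 230.3]
ee_rot: [0.815, -0.579, 0.001, -0.0]
contact_force: [0.7, 0.5, 0.4]
gripper_width: 42.9
grasp_force: 0.0
```

Run:
```python
from h import *
st=arm.read_state(); M=R.from_quat(st['ee_rot']).as_matrix(); print(st['contact_force'],st['position'],M[:2,:2].round(3))
print((M.T@(np.array([512.3,-376.2,200])-st['position'])).round(1), np.degrees(np.arctan2(M[1,0],M[0,0])))
```

```text
[0.71397261 0.51132443 0.43703839] [ 490.12119359 -172.51377061  230.25059344] [[ 0.329 -0.944]
 [-0.944 -0.329]]
[199.6  46.1  30.3] -70.78811259305185
```

Emit:
drive_tool(targets=[[0, 35, 8, 0, 8], [0, 75, 17, 0, 16], [0, 115, 26, 0, 24], [0, 155, 36, 0, 32], [0, 185, 43, 5, 40], [0, 200, 46, 10, 48], [0, 200, 46, 15, 49.7], [0, 200, 46, 15, 49.7]])

```text
clock: 25.45
position: [512.9, -374.3, 213.4]
ee_rot: [-0.499, 0.867, 0.001, -0.0]
contact_force: [-0.7, -0.0, -0.0]
gripper_width: 42.8
grasp_force: 0.0
```

Run:
```python
from h import *
st=arm.read_state(); M=R.from_quat(st['ee_rot']).as_matrix(); w=arm.get_image('wrist'); cv2.imwrite('pics/w17.png',w); g=cv2.cvtColor(w,cv2.COLOR_BGR2GRAY)
print(st['position'])
for r in (150,170,190,210): print(r,[int(x) for x in g[r,190:300:2]])
for c in (215,225): print(c,[int(x) for x in g[90:280:3,c]])
```

```text
[ 512.89523156 -374.3428743   213.43089815]
150 [160, 155, 159, 57, 58, 61, 56, 113, 157, 101, 69, 85, 90, 95, 93, 95, 101, 104, 59, 53, 52, 51, 101, 96, 95, 105, 100, 87, 79, 136, 169, 191, 201, 177, 155, 76, 49, 55, 52, 51, 53, 54, 50, 50, 52, 50, 51, 52, 50, 53, 51, 53, 55, 53, 55]
170 [164, 154, 157, 110, 58, 62, 61, 51, 178, 124, 87, 59, 72, 72, 84, 100, 103, 59, 50, 51, 51, 49, 52, 53, 52, 52, 60, 46, 46, 101, 151, 182, 164, 152, 138, 83, 55, 59, 58, 57, 48, 46, 93, 101, 127, 98, 82, 101, 101, 67, 48, 44, 157, 50, 52]
190 [140, 152, 150, 151, 74, 56, 62, 54, 132, 159, 88, 55, 59, 39, 42, 43, 39, 41, 40, 38, 41, 41, 42, 38, 44, 39, 48, 48, 44, 97, 230, 248, 243, 255, 246, 125, 46, 48, 51, 46, 41, 39, 37, 42, 45, 47, 47, 50, 58, 60, 58, 57, 58, 56, 50]
210 [127, 121, 151, 154, 138, 55, 58, 58, 51, 115, 123, 83, 57, 40, 43, 45, 43, 42, 43, 40, 45, 42, 43, 38, 41, 39, 63, 53, 73, 105, 195, 227, 250, 242, 228, 130, 98, 101, 117, 123, 121, 123, 124, 118, 118, 122, 121, 119, 120, 115, 119, 119, 122, 124, 116]
215 [46, 47, 44, 116, 107, 67, 101, 100, 59, 53, 61, 99, 175, 204, 170, 109, 89, 83, 88, 93, 98, 86, 47, 40, 33, 73, 113, 68, 70, 43, 41, 40, 39, 38, 40, 36, 42, 40, 46, 42, 52, 57, 64, 62, 70, 61, 65, 79, 63, 48, 94, 100, 99, 84, 126, 145, 128, 87, 87, 86, 91, 98, 99, 109]
225 [87, 56, 52, 61, 58, 56, 59, 59, 56, 56, 58, 117, 176, 210, 170, 103, 73, 61, 98, 106, 103, 104, 55, 54, 47, 55, 52, 53, 51, 52, 37, 42, 39, 41, 39, 43, 41, 39, 40, 42, 40, 41, 90, 87, 42, 38, 79, 58, 95, 94, 98, 95, 96, 81, 123, 148, 129, 89, 86, 87, 86, 82, 208, 194]
```

Emit:
drive_tool(targets=[[0, 4, 3, 40, 0], [0, 4, 3, 75, 0], [0, 4, 3, 101, 0], [0, 4, 3, 101, 0], [0.5, 4, 3, 101, 0], [1, 4, 3, 101, 0], [1, 4, 3, 101, 0], [1, 4, 3, 101, 0], [1, 4, 3, 101, 0]])

```text
clock: 26.4
position: [510.1, -377.1, 116.5]
ee_rot: [-0.499, 0.867, -0.002, 0.001]
contact_force: [-1.3, 2.6, 6.6]
gripper_width: 7.6
grasp_force: 58.8
```

Emit:
drive_tool(targets=[[1, 0, 7, 3, 0], [1, 0, 14, 6, 0], [1, 0, 20, 9, 0], [1, 0, 27, 13, 0], [1, 0, 33, 17, 0], [1, 0, 39, 22, 0], [1, 0, 45, 26, 0], [1, 0, 51, 31, 0], [1, 0, 57, 37, 0], [1, 0, 63, 43, 0], [1, 0, 70, 51, 0], [1, 0, 75, 56, 0]])

```text
clock: 27.6
position: [447.0, -341.3, 59.5]
ee_rot: [-0.499, 0.867, -0.004, 0.002]
contact_force: [3.8, -7.5, -0.5]
gripper_width: 7.3
grasp_force: 62.2
```

Emit:
drive_tool(targets=[[1, 0, 4, 3, 0], [1, 0, 6, 4, 0], [1, 0, 6, 4, 0], [0.5, 0, 5, 2, 0], [0.4, 0, 4, 0, 0], [0.4, 0, 4, 0, 0], [0.4, 0, 4, -20, 0], [0.4, 0, 4, -50, 0], [0.4, 0, 4, -90, 0], [0.4, 0, 4, -130, 0], [0.4, 0, 4, -170, 0]])

```text
clock: 28.7
position: [439.3, -336.3, 228.1]
ee_rot: [-0.498, 0.867, 0.001, -0.001]
contact_force: [0.7, -0.4, -0.1]
gripper_width: 25.5
grasp_force: 0.0
```

Run:
```python
from h import *
st=arm.read_state(); M=R.from_quat(st['ee_rot']).as_matrix(); w=arm.get_image('wrist'); cv2.imwrite('pics/w18.png',w); g=cv2.cvtColor(w,cv2.COLOR_BGR2GRAY)
print(st['position'],M[:2,:2].round(3))
for r in (160,190): print(r,[int(x) for x in g[r,60:270:3]])
print((M.T@(np.array([472,39,235])-st['position'])).round(1))
p=arm.camera_params('wrist');T=np.array(p['tool_from_camera']);f=cam('wrist')[1]
d0=st['position'][:2]@[.862,-.508]
for th in(.5,.58,.65):
  for nm,x,z in(('bar',-45,143),('rim',0,150)):
    X=x*np.cos(th)-z*np.sin(th);Z=12+z*np.cos(th)+x*np.sin(th)
    c=T[:3,:3].T@(np.array([60,-(684+X-d0),st['position'][2]-Z])-T[:3,3]);r=np.hypot(c[0],c[1]);a=np.arctan2(r,c[2]);print(th,nm,(p['cx']+f*a*c[0]/r).round(1),(p['cy']+f*a*c[1]/r).round(1))
```

```text
[ 439.31956854 -336.27848367  228.07242087] [[-0.503 -0.864]
 [-0.864  0.503]]
160 [191, 186, 185, 183, 185, 189, 188, 189, 190, 190, 186, 185, 87, 101, 99, 101, 99, 102, 108, 101, 99, 99, 98, 94, 230, 229, 228, 228, 227, 247, 248, 69, 73, 71, 87, 82, 81, 84, 79, 82, 78, 79, 78, 70, 84, 87, 85, 88, 87, 27, 25, 24, 32, 36, 37, 31, 37, 32, 33, 94, 222, 228, 132, 44, 44, 41, 39, 46, 48, 50]
190 [192, 191, 190, 185, 185, 188, 185, 186, 186, 186, 185, 186, 184, 167, 105, 102, 101, 102, 98, 105, 97, 101, 101, 100, 92, 230, 229, 227, 229, 228, 247, 249, 105, 69, 71, 82, 82, 82, 83, 78, 79, 78, 81, 76, 93, 85, 88, 84, 91, 39, 29, 30, 30, 24, 28, 24, 25, 29, 23, 44, 101, 98, 67, 31, 29, 28, 28, 31, 33, 34]
[-340.8  160.6   -6.4]
0.5 bar 222.0 121.3
0.5 rim 178.3 123.8
0.58 bar 230.8 120.8
0.58 rim 191.1 123.0
0.65 bar 237.6 120.4
0.65 rim 201.5 122.4
```

The bin is now truly at its stop: bar at column 241 and rim at 207, where 0.65 rad predicts 238 and 202. Back to the scoop; I'll grip 12 mm further back so its weight helps the tipping.

Emit:
drive_tool(targets=[[0, -20, 8, 0, -7], [-0.4, -45, 20, 0, -15], [-0.8, -75, 35, 0, -23], [-0.8, -108, 52, 0, -31], [-0.8, -141, 69, 0, -39], [-0.8, -174, 87, 0, -47], [-0.8, -207, 104, 0, -55], [-0.8, -240, 121, 0, -63], [-0.8, -273, 138, 0, -71], [-0.8, -306, 154, 0, -79], [-0.8, -330, 166, 0, -86], [-0.8, -342, 171, 0, -91]])

```text
clock: 29.95
position: [463.6, 46.4, 226.5]
ee_rot: [0.969, -0.249, -0.001, 0.0]
contact_force: [-0.6, 0.9, -0.8]
gripper_width: 76.7
grasp_force: 0.0
```

Run:
```python
from h import *
st=arm.read_state(); M=R.from_quat(st['ee_rot']).as_matrix(); w=arm.get_image('wrist'); cv2.imwrite('pics/w19.png',w); g=cv2.cvtColor(w,cv2.COLOR_BGR2GRAY)
print(st['position'],M[:2,:2].round(3))
m=(g<32).astype(np.uint8); m[235:]=0; m[:,:200]=0;m[:,300:]=0
n,l,s,c=cv2.connectedComponentsWithStats(cv2.morphologyEx(m,cv2.MORPH_OPEN,np.ones((5,5))))
for k in range(1,n):
    if s[k,4]>150: 
        print(s[k],c[k].round(1)); q=cv2.minAreaRect(np.argwhere(l==k)[:,::-1].astype(np.float32)); print(q)
for r in (140,160,180,200): print(r,[int(x) for x in g[r,215:285:2]])
print([int(x) for x in g[100:236:3,249]])
```

```text
[463.62479778  46.43677681 226.48220408] [[ 0.876 -0.482]
 [-0.482 -0.876]]
140 [153, 140, 161, 157, 132, 255, 253, 255, 84, 109, 101, 102, 93, 92, 90, 37, 40, 46, 43, 43, 57, 54, 39, 40, 71, 67, 74, 74, 76, 69, 69, 69, 68, 70, 71]
160 [70, 67, 70, 72, 79, 84, 78, 66, 63, 68, 64, 64, 64, 69, 51, 28, 29, 32, 30, 32, 33, 29, 26, 32, 45, 43, 43, 45, 43, 58, 60, 98, 186, 183, 183]
180 [92, 76, 86, 82, 82, 81, 83, 83, 78, 51, 47, 37, 42, 42, 26, 27, 28, 29, 32, 29, 29, 27, 22, 50, 48, 52, 52, 51, 50, 49, 46, 123, 175, 173, 174]
200 [249, 223, 135, 136, 136, 134, 135, 139, 92, 90, 93, 82, 86, 85, 32, 27, 29, 30, 30, 29, 35, 25, 37, 106, 107, 117, 112, 113, 108, 105, 106, 107, 101, 101, 102]
[255, 63, 109, 83, 79, 59, 58, 49, 51, 50, 48, 49, 46, 45, 45, 42, 41, 38, 31, 35, 32, 30, 29, 32, 28, 30, 25, 28, 33, 35, 33, 35, 28, 36, 32, 29, 120, 111, 96, 37, 39, 70, 70, 71, 69, 70]
```

Emit:
drive_tool(targets=[[-0.8, 2, 2.5, 45, 2], [-0.8, 2, 2.5, 90, 2], [-0.8, 2, 2.5, 130, 2], [-0.8, 2, 2.5, 155, 2], [-0.8, 2, 2.5, 168, 2], [-0.8, 2, 2.5, 172, 2], [-0.8, 2, 2.5, 172, 2], [0.2, 2, 2.5, 172, 2], [1, 2, 2.5, 172, 2], [1, 2, 2.5, 172, 2], [1, 2, 2.5, 172, 2], [1, 2, 2.5, 172, 2]])

```text
clock: 31.2
position: [466.6, 42.2, 56.5]
ee_rot: [0.963, -0.269, 0.001, -0.001]
contact_force: [0.2, 2.1, 0.7]
gripper_width: 16.7
grasp_force: 61.4
```

Emit:
drive_tool(targets=[[1, 0, 0, -4, 0], [1, 0, 0, -10, 0], [1, 0, 0, -20, 0], [1, 0, 0, -35, 0], [1, 0, 0, -55, 0], [1, 0, 0, -77, 0], [1, 0, 0, -100, 0], [1, 0, 0, -122, 0], [1, 0, 0, -142, 0], [1, 0, 0, -158, 0], [1, 0, 0, -168, 0], [1, 0, 0, -172, 0]])

```text
clock: 32.4
position: [464.9, 41.4, 228.5]
ee_rot: [0.963, -0.269, 0.0, -0.0]
contact_force: [0.6, 0.0, -6.8]
gripper_width: 17.1
grasp_force: 60.4
```

```bash
cat > e.py <<'E'
from lvl import *
def rows(n):
    st=arm.read_state(); g=cv2.cvtColor(arm.get_image('wrist'),cv2.COLOR_BGR2GRAY); cv2.imwrite(f'pics/{n}.png',g); P=st['position']; M=R.from_quat(st['ee_rot']).as_matrix()
    print(st['clock'],P.round(1),'F',st['contact_force'].round(1),'d,c',(P[:2]@[.862,-.508]).round(1),(P[:2]@[.508,.862]).round(1),'yaw',np.degrees(np.arctan2(M[1,0],M[0,0])).round(1))
    for c in(165,205,250,295,335): print(c,[int(np.median(g[r,c-4:c+5])) for r in range(0,190,4)])
E
python3 -c "
from e import *
rows('w20')
for th in(-.1,0,.1,.2,.3): print(th,row(97,12.5,th),row(97,22,th,69))"
```

```text
32.4 [464.9  41.4 228.5] F [ 0.6  0.  -6.8] d,c 379.8 271.8 yaw -31.2
165 [79, 80, 80, 83, 83, 78, 75, 52, 50, 58, 110, 174, 62, 59, 63, 232, 247, 246, 134, 124, 138, 130, 136, 115, 136, 117, 115, 63, 73, 85, 99, 97, 102, 89, 87, 76, 69, 68, 53, 54, 51, 53, 52, 52, 52, 51, 50, 51]
205 [71, 72, 71, 71, 71, 70, 69, 73, 74, 101, 149, 170, 161, 82, 236, 248, 247, 247, 247, 247, 247, 247, 247, 247, 247, 248, 133, 72, 83, 91, 99, 101, 106, 109, 85, 73, 68, 61, 98, 237, 240, 73, 93, 165, 145, 177, 111, 214]
250 [55, 64, 69, 69, 70, 72, 72, 74, 77, 79, 81, 83, 82, 59, 242, 246, 247, 244, 246, 247, 245, 244, 244, 246, 244, 249, 68, 75, 81, 88, 98, 88, 85, 84, 27, 41, 40, 32, 23, 33, 42, 26, 25, 24, 23, 26, 22, 20]
295 [67, 67, 68, 159, 73, 79, 77, 77, 75, 77, 78, 79, 81, 81, 247, 245, 245, 241, 243, 244, 242, 145, 142, 145, 143, 143, 137, 141, 123, 108, 138, 165, 169, 146, 123, 118, 157, 164, 102, 38, 43, 47, 49, 49, 52, 50, 49, 43]
335 [75, 74, 76, 77, 77, 75, 75, 74, 74, 70, 146, 145, 96, 43, 71, 105, 93, 96, 90, 92, 94, 96, 94, 91, 96, 89, 91, 88, 81, 71, 72, 57, 52, 52, 54, 51, 53, 51, 50, 41, 48, 49, 53, 57, 60, 62, 49, 45]
-0.1 [250.67143662  38.14490711] [353.92474882  42.30621629]
0 [250.64763359  52.23229192] [348.64937676  54.7513707 ]
0.1 [250.62808066  66.38438709] [344.07370325  67.488607  ]
0.2 [250.61216345  80.59028798] [340.1031226   80.46068426]
0.3 [250.59939386  94.84117667] [336.66036075  93.62292584]
```

Level (spout edge row 55, as predicted for this grip), with the full load up. Carry again.

Emit:
drive_tool(targets=[[1, 3, 7, 0, 0], [1, 9, 20, 0, 0], [1, 19, 42, 0, 0], [1, 32, 70, 0, 0], [1, 46, 100, 0, 0], [1, 60, 132, 0, 0], [1, 75, 164, 0, 0], [1, 90, 197, 0, 0], [1, 105, 230, 0, 0], [1, 119, 261, 0, 0], [1, 131, 287, 0, 0], [1, 140, 307, 0, 0]])

```text
clock: 33.65
position: [423.9, -296.1, 226.5]
ee_rot: [0.963, -0.27, -0.002, 0.0]
contact_force: [-0.6, 0.4, -6.2]
gripper_width: 16.8
grasp_force: 60.4
```

Emit:
drive_tool(targets=[[1, 6, 13, 0, 0], [1, 10, 22, 0, 0], [1, 12, 26, 0, 0], [1, 12, 26, 6, 0], [1, 12, 26, 14, 0], [1, 12, 26, 18, 0], [1, 12, 26, 18, 0]])

```text
clock: 34.35
position: [422.1, -321.2, 208.5]
ee_rot: [0.963, -0.268, -0.001, -0.0]
contact_force: [0.3, -0.6, -6.6]
gripper_width: 16.9
grasp_force: 60.3
```

```bash
python3 -c "
from e import *
rows('w21')"
```

```text
34.35 [ 422.1 -321.2  208.5] F [ 0.3 -0.6 -6.6] d,c 527.0 -62.4 yaw -31.1
165 [217, 190, 88, 89, 89, 89, 90, 90, 93, 100, 102, 103, 104, 106, 105, 254, 250, 198, 238, 172, 176, 166, 169, 165, 176, 148, 73, 81, 74, 78, 77, 73, 61, 52, 53, 54, 43, 64, 63, 65, 63, 60, 61, 61, 61, 61, 62, 61]
205 [144, 118, 116, 117, 116, 112, 241, 244, 242, 243, 253, 190, 146, 148, 253, 255, 254, 254, 255, 186, 180, 179, 180, 177, 177, 64, 78, 78, 78, 77, 78, 71, 67, 61, 47, 41, 37, 115, 128, 125, 96, 150, 153, 159, 150, 136, 119, 123]
250 [113, 111, 116, 115, 117, 243, 244, 241, 242, 249, 255, 147, 147, 133, 254, 254, 254, 255, 186, 187, 181, 178, 178, 180, 177, 66, 72, 76, 73, 71, 74, 53, 50, 51, 24, 33, 28, 25, 22, 24, 28, 30, 30, 28, 29, 29, 29, 29]
295 [111, 108, 109, 109, 112, 243, 241, 239, 241, 250, 255, 143, 146, 143, 255, 254, 189, 183, 183, 187, 182, 180, 177, 178, 179, 175, 168, 175, 179, 203, 196, 170, 183, 178, 167, 198, 198, 102, 52, 58, 60, 61, 65, 70, 65, 61, 60, 49]
335 [184, 80, 81, 81, 118, 117, 116, 116, 118, 119, 119, 123, 86, 88, 99, 113, 126, 153, 120, 122, 117, 123, 122, 116, 126, 118, 117, 123, 103, 80, 108, 75, 71, 70, 70, 69, 70, 70, 58, 65, 70, 76, 77, 76, 70, 66, 68, 71]
```

Underside 152 mm, 21 mm over the rim, level. Advance to the bank edge.

Emit:
drive_tool(targets=[[1, 8, 1, 0, 0], [1, 18, 1, 0, 0], [1, 28, 1, 0, 0], [1, 36, 1, 0, 0], [1, 42, 1, 0, 0], [1, 46, 1, 0, 0], [1, 50, 1, 0, 0], [1, 53, 1, 0, 0]])

```text
clock: 35.2
position: [463.0, -349.1, 209.4]
ee_rot: [0.963, -0.268, -0.006, -0.001]
contact_force: [-6.8, 3.1, -5.7]
gripper_width: 16.8
grasp_force: 60.8
```

```bash
python3 -c "
from e import *
rows('w22')"
```

```text
35.2 [ 463.  -349.1  209.4] F [-6.8  3.1 -5.7] d,c 576.5 -65.7 yaw -31.1
165 [239, 239, 239, 239, 239, 240, 241, 240, 238, 238, 238, 239, 240, 241, 241, 241, 241, 178, 255, 200, 197, 182, 192, 199, 200, 170, 167, 176, 76, 81, 84, 74, 70, 67, 62, 59, 58, 58, 67, 75, 73, 74, 74, 74, 73, 73, 73, 71]
205 [239, 239, 239, 239, 239, 239, 239, 239, 239, 239, 239, 240, 240, 240, 240, 240, 189, 176, 205, 199, 206, 206, 200, 199, 197, 203, 199, 60, 77, 79, 83, 83, 90, 63, 56, 55, 52, 46, 40, 155, 148, 145, 119, 173, 183, 189, 177, 155]
250 [240, 241, 241, 240, 239, 239, 238, 239, 240, 239, 239, 239, 239, 239, 239, 242, 134, 203, 208, 202, 211, 204, 208, 203, 203, 208, 206, 67, 73, 76, 79, 67, 64, 70, 28, 39, 34, 30, 27, 31, 37, 39, 38, 37, 38, 38, 27, 27]
295 [241, 241, 240, 240, 240, 238, 238, 239, 240, 239, 241, 241, 241, 239, 242, 149, 147, 196, 215, 204, 214, 212, 213, 208, 207, 212, 204, 205, 205, 208, 212, 230, 234, 235, 204, 199, 214, 226, 159, 62, 64, 70, 74, 77, 78, 84, 79, 59]
335 [240, 241, 241, 242, 241, 240, 239, 239, 239, 238, 238, 238, 148, 149, 149, 148, 111, 115, 118, 119, 106, 118, 90, 88, 84, 90, 81, 84, 84, 82, 85, 84, 85, 86, 88, 86, 86, 86, 84, 85, 79, 82, 88, 94, 104, 98, 87, 80]
```

Contact at about 7 N and the scoop is tipping spout-down (edge row 55→66, about +0.08 rad). Continue forward and up, biased forward.

Emit:
drive_tool(targets=[[1, 4, 0, -1, 0], [1, 8, 0, -3, 0], [1, 12, 0, -6, 0], [1, 16, 0, -9, 0], [1, 20, 0, -13, 0], [1, 20, 0, -13, 0]])

```text
clock: 35.85
position: [483.5, -360.8, 221.7]
ee_rot: [0.963, -0.27, -0.002, -0.0]
contact_force: [-3.9, 0.8, -9.2]
gripper_width: 16.6
grasp_force: 59.6
```

```bash
python3 -c "
from e import *
rows('w23')"
```

```text
35.85 [ 483.5 -360.8  221.7] F [-3.9  0.8 -9.2] d,c 600.0 -65.4 yaw -31.3
165 [237, 237, 238, 238, 239, 239, 239, 239, 240, 240, 240, 239, 239, 240, 241, 241, 240, 239, 239, 239, 243, 147, 147, 147, 148, 147, 154, 148, 157, 147, 156, 124, 128, 127, 120, 100, 75, 75, 77, 72, 75, 73, 74, 75, 75, 72, 75, 75]
205 [239, 239, 239, 239, 240, 241, 241, 240, 241, 241, 240, 240, 240, 241, 241, 241, 241, 240, 150, 148, 149, 148, 147, 146, 147, 181, 207, 209, 58, 66, 70, 73, 74, 65, 54, 53, 50, 48, 42, 160, 153, 162, 160, 168, 159, 157, 165, 158]
250 [239, 240, 240, 240, 240, 241, 241, 240, 241, 241, 242, 241, 241, 241, 240, 240, 242, 147, 148, 147, 144, 145, 144, 145, 116, 187, 219, 220, 58, 64, 69, 72, 71, 59, 57, 68, 31, 39, 29, 25, 29, 37, 36, 36, 36, 35, 29, 29]
295 [241, 243, 242, 240, 240, 241, 242, 242, 241, 241, 242, 241, 240, 239, 239, 145, 149, 148, 148, 149, 148, 147, 146, 143, 137, 197, 226, 215, 226, 225, 222, 167, 179, 142, 136, 212, 171, 221, 148, 97, 56, 66, 67, 71, 76, 77, 73, 57]
335 [240, 241, 243, 243, 242, 242, 241, 240, 241, 240, 241, 241, 150, 149, 148, 146, 146, 146, 144, 143, 143, 145, 146, 145, 107, 125, 116, 116, 116, 93, 81, 82, 80, 82, 84, 82, 83, 84, 84, 85, 70, 79, 89, 90, 96, 96, 91, 96]
```

The spout has slipped under the bank's top edge, about 29 mm in, and the edge now presses it down (-9.2 N). Lever further: up and forward.

Emit:
drive_tool(targets=[[1, 3, 0, -4, 0], [1, 6, 0, -8, 0], [1, 9, 0, -12, 0], [1, 12, 0, -16, 0], [1, 12, 0, -16, 0]])

```text
clock: 36.4
position: [495.8, -367.4, 240.8]
ee_rot: [0.963, -0.268, 0.001, 0.0]
contact_force: [-1.7, 1.9, -6.5]
gripper_width: 16.5
grasp_force: 58.9
```

```bash
python3 -c "
from e import *
rows('w24')
for th in(.2,.3,.4,.5): print(th,row(97,12.5,th),row(97,22,th,69),row(40,3,th))"
```

```text
36.4 [ 495.8 -367.4  240.8] F [-1.7  1.9 -6.5] d,c 614.0 -64.8 yaw -31.1
165 [237, 238, 238, 237, 236, 237, 239, 239, 239, 239, 240, 239, 239, 240, 240, 241, 241, 240, 239, 240, 241, 143, 147, 144, 143, 142, 144, 145, 144, 143, 94, 97, 98, 98, 101, 118, 107, 113, 108, 114, 109, 114, 112, 114, 108, 97, 79, 76]
205 [237, 238, 239, 239, 238, 238, 239, 240, 240, 240, 240, 240, 240, 240, 242, 242, 241, 241, 149, 147, 146, 147, 147, 147, 145, 145, 144, 144, 144, 49, 63, 66, 70, 60, 58, 57, 62, 51, 45, 35, 157, 163, 150, 155, 161, 152, 119, 149]
250 [238, 239, 240, 240, 240, 240, 239, 239, 240, 240, 241, 241, 241, 240, 241, 242, 242, 245, 149, 146, 145, 145, 145, 145, 143, 142, 141, 140, 144, 59, 67, 70, 76, 78, 59, 58, 61, 29, 42, 22, 24, 28, 32, 32, 32, 32, 28, 27]
295 [239, 238, 238, 239, 240, 240, 241, 243, 243, 240, 241, 241, 243, 242, 242, 244, 150, 147, 147, 147, 145, 146, 144, 145, 146, 146, 145, 143, 142, 106, 226, 202, 227, 229, 225, 204, 175, 217, 165, 64, 57, 64, 67, 74, 82, 83, 60, 59]
335 [238, 238, 239, 239, 240, 240, 241, 243, 244, 243, 243, 242, 242, 241, 149, 148, 148, 149, 150, 146, 145, 145, 145, 145, 142, 144, 143, 144, 146, 122, 135, 142, 133, 137, 147, 136, 113, 95, 82, 85, 84, 84, 96, 98, 92, 90, 92, 85]
0.2 [250.61242039  80.59455694] [340.10224063  80.46506058] [250.633732   153.20974976]
0.3 [250.59960852  94.84514352] [336.65948433  93.62700107] [250.62892912 165.39218565]
0.4 [250.58955924 109.13350447] [333.68122213 106.9437755 ] [250.6259898  177.67376333]
0.5 [250.58195742 123.45362329] [331.11545479 120.38703065] [250.62478524 190.03718395]
```

Emit:
drive_tool(targets=[[1, 5, 0, -4, 0], [1, 9, 0, -8, 0], [1, 13, 0, -12, 0], [1, 17, 0, -15, 0], [1, 17, 0, -15, 0]])

```text
clock: 36.95
position: [509.7, -376.5, 255.0]
ee_rot: [0.963, -0.269, 0.0, 0.0]
contact_force: [-5.5, 2.7, -4.5]
gripper_width: 17.1
grasp_force: 59.1
```

```bash
python3 -c "
from e import *
rows('w25')"
```

```text
36.95 [ 509.7 -376.5  255. ] F [-5.5  2.7 -4.5] d,c 630.6 -65.6 yaw -31.2
165 [109, 111, 111, 245, 236, 237, 239, 240, 238, 238, 238, 239, 240, 240, 240, 240, 240, 240, 240, 240, 245, 147, 146, 144, 145, 146, 144, 144, 142, 141, 142, 106, 106, 105, 106, 94, 97, 109, 116, 121, 124, 123, 123, 125, 123, 118, 111, 100]
205 [112, 114, 243, 236, 237, 238, 238, 239, 239, 239, 240, 238, 240, 241, 241, 241, 241, 241, 182, 149, 150, 147, 146, 144, 144, 143, 143, 143, 144, 142, 142, 52, 61, 55, 55, 61, 67, 56, 51, 49, 46, 101, 159, 157, 164, 125, 160, 163]
250 [127, 152, 238, 238, 238, 238, 239, 240, 241, 241, 241, 240, 240, 241, 241, 241, 241, 144, 149, 149, 148, 148, 146, 145, 143, 144, 143, 143, 142, 141, 105, 57, 66, 70, 74, 59, 65, 72, 29, 42, 25, 24, 28, 29, 31, 27, 25, 27]
295 [109, 108, 237, 239, 239, 239, 239, 239, 240, 242, 242, 242, 243, 244, 243, 244, 148, 149, 151, 149, 149, 149, 148, 144, 144, 144, 144, 145, 145, 145, 144, 143, 143, 202, 207, 232, 227, 220, 189, 204, 158, 49, 58, 66, 72, 65, 60, 58]
335 [106, 112, 240, 237, 238, 239, 239, 240, 240, 240, 243, 243, 244, 151, 152, 149, 149, 150, 149, 148, 148, 147, 146, 145, 144, 145, 145, 147, 147, 143, 143, 145, 146, 138, 169, 180, 179, 169, 172, 169, 168, 151, 135, 143, 130, 150, 122, 120]
```

```bash
python3 -c "
from e import *
for th in(0,.1,.2,.3,.4,.5,.6): print(th,[row(x+12,z,th)[1].round(0) for x,z in((28,108),(28,86),(-73,45),(40,3),(30,20))])
g=cv2.imread('pics/w20.png',0);h=cv2.imread('pics/w25.png',0);k=cv2.imread('pics/w24.png',0)
for q in(g,k,h): print([int(x) for x in q[124:180:2,250]],[int(x) for x in np.median(q[230:384:6,160:176],axis=1)],[int(x) for x in np.median(q[230:384:6,325:345],axis=1)])"
```

```text
0 [np.float64(147.0), np.float64(141.0), np.float64(277.0), np.float64(113.0), np.float64(128.0)]
0.1 [np.float64(144.0), np.float64(143.0), np.float64(287.0), np.float64(126.0), np.float64(139.0)]
0.2 [np.float64(141.0), np.float64(145.0), np.float64(296.0), np.float64(138.0), np.float64(149.0)]
0.3 [np.float64(141.0), np.float64(149.0), np.float64(305.0), np.float64(151.0), np.float64(160.0)]
0.4 [np.float64(141.0), np.float64(153.0), np.float64(314.0), np.float64(164.0), np.float64(171.0)]
0.5 [np.float64(143.0), np.float64(157.0), np.float64(323.0), np.float64(176.0), np.float64(183.0)]
0.6 [np.float64(146.0), np.float64(163.0), np.float64(331.0), np.float64(189.0), np.float64(194.0)]
[83, 85, 80, 81, 76, 30, 30, 37, 45, 47, 41, 37, 34, 22, 25, 24, 34, 44, 42, 24, 26, 25, 26, 25, 28, 20, 21, 26] [48, 47, 48, 48, 47, 53, 56, 23, 19, 17, 17, 16, 21, 18, 34, 35, 14, 14, 15, 12, 9, 11, 11, 11, 11, 11] [68, 68, 68, 66, 64, 62, 57, 19, 21, 19, 19, 19, 20, 20, 18, 20, 17, 15, 19, 17, 14, 14, 14, 13, 14, 13]
[71, 87, 75, 88, 103, 69, 54, 52, 53, 51, 61, 48, 29, 31, 45, 47, 24, 22, 24, 24, 29, 33, 27, 31, 36, 33, 29, 33] [73, 74, 77, 78, 78, 79, 77, 31, 30, 29, 30, 26, 33, 29, 27, 27, 27, 25, 28, 20, 18, 20, 21, 20, 21, 22] [130, 127, 118, 119, 124, 122, 124, 53, 49, 46, 43, 39, 38, 36, 33, 31, 28, 24, 27, 22, 21, 22, 23, 20, 21, 20]
[58, 64, 62, 72, 75, 77, 74, 72, 59, 59, 65, 64, 75, 71, 27, 29, 46, 49, 25, 25, 25, 24, 30, 32, 30, 27, 31, 29] [72, 75, 78, 79, 79, 78, 79, 33, 29, 26, 29, 28, 34, 28, 27, 27, 30, 29, 30, 20, 19, 21, 21, 21, 20, 20] [206, 119, 126, 117, 122, 114, 111, 49, 48, 44, 41, 38, 37, 35, 34, 31, 28, 25, 27, 24, 20, 22, 22, 20, 21, 20]
```

The bar's position suggests a tilt of about 0.45–0.5 rad, with the pins held back by the bank edge. Retreat so they can drop into the mouth.

Emit:
drive_tool(targets=[[1, -6, 0, 0, 0], [1, -14, 0, 0, 0], [1, -22, 0, 0, 0], [1, -30, 0, 0, 0], [1, -36, 0, 0, 0], [1, -38, 0, 0, 0], [1, -38, 0, 0, 0], [1, -38, 0, 0, 0]])

```text
clock: 37.8
position: [477.6, -356.7, 254.5]
ee_rot: [0.963, -0.269, 0.001, 0.0]
contact_force: [1.0, 1.0, -3.7]
gripper_width: 16.6
grasp_force: 59.3
```

```bash
python3 -c "
from e import *
rows('w26')"
```

```text
37.8 [ 477.6 -356.7  254.5] F [ 1.   1.  -3.7] d,c 592.9 -64.8 yaw -31.2
165 [235, 236, 237, 237, 237, 237, 237, 237, 238, 237, 238, 239, 239, 238, 240, 241, 240, 239, 240, 240, 241, 239, 149, 147, 88, 106, 106, 102, 105, 103, 98, 94, 94, 96, 105, 125, 127, 130, 131, 132, 127, 126, 121, 126, 106, 110, 102, 91]
205 [237, 236, 237, 239, 239, 238, 239, 238, 239, 241, 241, 240, 239, 239, 240, 239, 241, 242, 241, 148, 150, 148, 145, 56, 72, 76, 77, 80, 77, 74, 81, 66, 55, 130, 157, 154, 156, 160, 156, 158, 157, 161, 160, 157, 163, 157, 151, 145]
250 [239, 238, 238, 239, 239, 240, 240, 240, 240, 240, 241, 241, 240, 240, 239, 239, 240, 242, 146, 146, 145, 143, 145, 64, 72, 74, 87, 84, 76, 76, 72, 64, 47, 196, 207, 199, 207, 211, 36, 52, 37, 40, 42, 45, 44, 42, 41, 41]
295 [239, 239, 241, 242, 241, 239, 240, 240, 241, 242, 242, 241, 239, 238, 239, 239, 144, 147, 149, 150, 147, 143, 147, 66, 67, 153, 231, 232, 192, 192, 103, 104, 95, 210, 212, 202, 207, 211, 209, 210, 211, 218, 214, 210, 218, 217, 253, 253]
335 [239, 241, 241, 241, 241, 241, 241, 240, 241, 241, 240, 239, 240, 145, 146, 146, 147, 148, 145, 143, 143, 146, 146, 97, 98, 96, 97, 101, 102, 111, 130, 132, 174, 172, 178, 184, 171, 170, 167, 170, 162, 160, 147, 139, 119, 104, 107, 114]
```

The load is down to -3.7 N: the scoop floor is clear and the pins are out, with perhaps one still leaning between the spout and the bank edge (rows 92–130). Retreat a little more.

Emit:
drive_tool(targets=[[1, -5, 0, 0, 0], [1, -10, 0, 0, 0], [1, -15, 0, 0, 0], [1, -18, 0, 0, 0], [1, -18, 0, 0, 0], [1, -18, 0, 0, 0]])

```text
clock: 38.45
position: [461.6, -346.9, 253.9]
ee_rot: [0.963, -0.269, 0.0, 0.0]
contact_force: [0.5, -0.7, -2.9]
gripper_width: 16.8
grasp_force: 59.3
```

```bash
python3 -c "
from e import *
rows('w27')"
```

```text
38.45 [ 461.6 -346.9  253.9] F [ 0.5 -0.7 -2.9] d,c 574.1 -64.6 yaw -31.2
165 [237, 237, 237, 237, 237, 238, 239, 238, 238, 240, 240, 240, 239, 239, 239, 241, 242, 242, 243, 101, 110, 110, 109, 108, 104, 105, 101, 105, 105, 102, 97, 95, 95, 102, 124, 132, 132, 132, 131, 104, 113, 107, 109, 125, 118, 115, 104, 90]
205 [237, 238, 239, 239, 240, 240, 239, 239, 239, 239, 240, 241, 241, 240, 241, 241, 240, 241, 104, 66, 80, 85, 74, 148, 66, 73, 75, 76, 73, 71, 56, 78, 94, 143, 158, 155, 157, 164, 156, 160, 159, 162, 161, 158, 165, 159, 152, 148]
250 [239, 239, 240, 239, 239, 241, 240, 240, 239, 239, 240, 240, 239, 239, 239, 238, 238, 177, 65, 63, 63, 72, 74, 82, 72, 68, 61, 52, 73, 226, 208, 143, 62, 199, 209, 201, 208, 212, 37, 55, 40, 42, 43, 44, 46, 44, 41, 41]
295 [240, 240, 240, 241, 242, 243, 240, 239, 239, 238, 240, 240, 240, 241, 240, 242, 147, 92, 128, 134, 61, 73, 73, 82, 79, 77, 63, 123, 121, 123, 111, 100, 93, 203, 213, 204, 208, 214, 211, 212, 212, 219, 216, 212, 219, 218, 253, 253]
335 [240, 240, 240, 240, 241, 241, 239, 239, 238, 238, 239, 239, 239, 146, 145, 146, 148, 147, 98, 96, 97, 100, 97, 99, 98, 98, 97, 101, 99, 114, 129, 149, 174, 176, 182, 191, 172, 173, 150, 171, 169, 159, 152, 134, 119, 100, 109, 117]
```

Empty-scoop weight only (-2.9 N) and the floor is clear: all pins are in the bin. Carry the scoop back and press it flat on the bench.

Emit:
drive_tool(targets=[[1, -15, 0, 0, 0], [1, -40, -10, 0, 0], [1, -62, -40, 0, 0], [1, -80, -75, 0, 0], [1, -97, -112, 0, 0], [1, -114, -150, 0, 0], [1, -131, -188, 0, 0], [1, -148, -226, 0, 0], [1, -165, -262, 0, 0], [1, -180, -295, 0, 0], [1, -192, -320, 10, 0], [1, -198, -335, 30, 0]])

```text
clock: 39.7
position: [467.3, 44.7, 225.2]
ee_rot: [0.964, -0.268, 0.002, -0.001]
contact_force: [0.3, -1.2, -3.2]
gripper_width: 16.7
grasp_force: 59.4
```

Emit:
drive_tool(targets=[[1, 0, 0, 40, 0], [1, 0, 0, 80, 0], [1, 0, 0, 115, 0], [1, 0, 0, 130, 0], [1, 0, 0, 138, 0], [1, -2, 0, 145, 0], [1, -4, 0, 152, 0], [1, -6, 0, 158, 0], [1, -8, 0, 164, 0], [1, -8, 0, 168, 0], [1, -8, 0, 168, 0]])

```text
clock: 40.8
position: [456.8, 45.1, 67.2]
ee_rot: [0.964, -0.267, -0.001, 0.003]
contact_force: [-40.8, 4.7, 90.1]
gripper_width: 16.8
grasp_force: 96.7
```

```bash
python3 -c "
from e import *
rows('w28')"
```

```text
40.8 [456.8  45.1  67.2] F [-40.8   4.7  90.1] d,c 370.8 270.9 yaw -30.9
165 [83, 85, 84, 85, 86, 84, 86, 85, 87, 87, 87, 87, 90, 91, 97, 97, 99, 101, 101, 103, 107, 108, 116, 115, 116, 117, 121, 118, 122, 119, 116, 176, 119, 115, 115, 91, 84, 85, 81, 81, 80, 80, 79, 81, 79, 79, 79, 78]
205 [86, 89, 85, 85, 86, 91, 87, 84, 89, 90, 90, 93, 95, 97, 100, 103, 104, 104, 106, 105, 103, 104, 102, 105, 112, 108, 113, 115, 117, 117, 121, 254, 253, 250, 249, 251, 252, 251, 251, 251, 253, 253, 252, 253, 252, 252, 242, 244]
250 [89, 89, 88, 89, 91, 92, 95, 95, 93, 95, 92, 90, 91, 91, 93, 92, 93, 94, 95, 99, 99, 99, 96, 100, 97, 97, 100, 103, 103, 103, 103, 255, 254, 254, 254, 254, 214, 207, 208, 208, 214, 210, 153, 152, 117, 54, 54, 54]
295 [88, 88, 91, 87, 88, 89, 91, 94, 94, 93, 93, 92, 89, 90, 89, 88, 89, 91, 91, 91, 54, 106, 109, 106, 57, 58, 59, 61, 63, 62, 64, 173, 214, 212, 205, 207, 213, 207, 208, 206, 213, 209, 215, 210, 143, 142, 152, 157]
335 [91, 91, 92, 90, 89, 89, 87, 147, 192, 190, 203, 226, 108, 51, 52, 51, 51, 50, 49, 51, 51, 52, 49, 50, 49, 51, 51, 53, 55, 55, 55, 68, 111, 114, 99, 87, 70, 72, 69, 70, 70, 72, 70, 69, 71, 70, 71, 70]
```

90 N is too much: bench friction at the spout is jamming the pivot. Lift at once and shift forward, so I can then drag backward while lowering.

Emit:
drive_tool(targets=[[1, 0, 0, -20, 0], [1, 0, 0, -45, 0], [1, 15, 0, -65, 0], [1, 35, 0, -65, 0], [1, 55, 0, -65, 0], [1, 65, 0, -65, 0], [1, 65, 0, -65, 0]])

```text
clock: 41.55
position: [515.4, 12.3, 120.5]
ee_rot: [0.963, -0.27, 0.0, 0.0]
contact_force: [-1.3, 0.2, -4.1]
gripper_width: 16.9
grasp_force: 83.3
```

```bash
python3 -c "
from e import *
rows('w29')"|head -4
```

```text
41.55 [515.4  12.3 120.5] F [-1.3  0.2 -4.1] d,c 438.0 272.4 yaw -31.3
165 [104, 102, 104, 103, 101, 98, 98, 97, 97, 95, 94, 93, 91, 87, 89, 88, 87, 90, 90, 90, 92, 91, 93, 92, 93, 94, 96, 97, 101, 101, 100, 105, 106, 116, 105, 91, 90, 82, 82, 81, 80, 81, 80, 79, 79, 80, 78, 78]
205 [96, 100, 96, 94, 91, 94, 93, 91, 90, 91, 88, 89, 89, 91, 91, 92, 95, 92, 95, 92, 89, 93, 96, 97, 97, 98, 100, 106, 71, 74, 68, 180, 252, 251, 250, 250, 252, 251, 251, 252, 253, 252, 252, 253, 253, 252, 249, 244]
250 [134, 134, 132, 103, 76, 96, 95, 95, 95, 94, 93, 95, 93, 96, 98, 96, 97, 97, 98, 101, 97, 95, 96, 98, 100, 103, 106, 106, 73, 73, 63, 242, 254, 254, 254, 211, 216, 209, 209, 210, 215, 167, 156, 120, 120, 53, 55, 49]
```

Emit:
drive_tool(targets=[[1, 0, 0, 14, 0], [1, -6, 0, 25, 0], [1, -14, 0, 31, 0], [1, -22, 0, 35, 0], [1, -30, 0, 39, 0], [1, -38, 0, 43, 0]])

```text
clock: 42.2
position: [481.5, 33.0, 77.9]
ee_rot: [0.963, -0.269, 0.0, -0.0]
contact_force: [-0.2, 0.1, -2.8]
gripper_width: 16.8
grasp_force: 83.1
```

```bash
python3 -c "
from e import *
rows('w30')"|head -4
```

```text
42.2 [481.5  33.   77.9] F [-0.2  0.1 -2.8] d,c 398.3 273.1 yaw -31.2
165 [88, 90, 87, 85, 90, 86, 87, 86, 88, 87, 88, 87, 87, 87, 89, 89, 89, 91, 91, 92, 95, 97, 101, 101, 107, 107, 111, 111, 116, 120, 122, 112, 108, 115, 108, 92, 90, 82, 84, 83, 83, 82, 82, 82, 80, 82, 80, 79]
205 [88, 87, 87, 89, 95, 90, 86, 87, 88, 94, 91, 90, 89, 90, 91, 91, 94, 95, 91, 95, 98, 104, 106, 113, 116, 117, 117, 119, 114, 120, 82, 186, 252, 251, 251, 251, 253, 252, 252, 252, 253, 252, 253, 253, 253, 253, 250, 245]
250 [90, 92, 93, 94, 92, 95, 96, 96, 90, 90, 92, 91, 93, 96, 98, 98, 100, 99, 98, 98, 99, 99, 99, 97, 101, 101, 107, 110, 111, 112, 76, 244, 255, 255, 254, 254, 219, 214, 213, 213, 216, 157, 160, 123, 123, 55, 58, 54]
```

```bash
python3 -c "
from h import *
st=dict(position=np.array([624.34,0,199.6]),ee_rot=np.array([-.70704,.70717,.0008,-.0008]))
for u,v in((440,30),(466,120),(470,200),(465,290)): print(onz('wrist',u,v,0,st).round(0))
"
```

```text
[ 351. -207.    0.]
[298. -77.   0.]
[265.  49.   0.]
[213. 231.   0.]
```

Emit:
drive_tool(targets=[[1, 8, 0, 0, 0], [1, 20, 0, 0, 0], [1, 30, 0, 0, 0], [1, 34, 0, 0, 0], [1, 34, 0, 4, 0]])

```text
clock: 42.75
position: [512.4, 14.3, 73.9]
ee_rot: [0.963, -0.27, 0.001, -0.0]
contact_force: [0.4, 0.1, -3.8]
gripper_width: 16.4
grasp_force: 83.4
```

Emit:
drive_tool(targets=[[1, -4, 0, 4, 0], [1, -10, 0, 7, 0], [1, -18, 0, 9, 0], [1, -26, 0, 11, 0], [1, -34, 0, 13, 0], [1, -42, 0, 15, 0]])

```text
clock: 43.35
position: [475.0, 37.3, 59.1]
ee_rot: [0.963, -0.269, 0.001, -0.001]
contact_force: [2.3, -0.5, 2.7]
gripper_width: 17.0
grasp_force: 83.2
```

```bash
python3 -c "
from e import *
rows('w31')"|head -4|cut -c1-260
```

```text
43.35 [475.   37.3  59.1] F [ 2.3 -0.5  2.7] d,c 390.5 273.5 yaw -31.2
165 [72, 70, 69, 70, 70, 70, 72, 71, 71, 71, 71, 72, 72, 73, 74, 74, 76, 76, 81, 82, 89, 87, 91, 93, 94, 85, 134, 136, 143, 123, 131, 122, 105, 83, 77, 71, 73, 73, 73, 71, 71, 71, 69, 69, 69, 68, 65, 65]
205 [79, 75, 69, 70, 71, 73, 74, 72, 71, 73, 76, 75, 74, 77, 78, 79, 80, 85, 89, 91, 97, 101, 103, 103, 107, 227, 253, 252, 252, 252, 252, 252, 252, 250, 249, 249, 249, 247, 250, 246, 245, 240, 241, 235, 241, 239, 243, 243]
250 [75, 76, 77, 77, 75, 72, 74, 74, 74, 76, 78, 80, 81, 83, 84, 82, 84, 86, 86, 87, 89, 89, 93, 95, 96, 243, 253, 252, 252, 252, 252, 252, 252, 252, 252, 252, 174, 168, 177, 166, 165, 139, 132, 102, 40, 47, 47, 42]
```

Dragging back works: the edge row went from 124 to 99 at only a few newtons. Continue.

Emit:
drive_tool(targets=[[1, -6, 0, 3, 0], [1, -12, 0, 6, 0], [1, -18, 0, 9, 0], [1, -24, 0, 12, 0], [1, -30, 0, 16, 0], [1, -36, 0, 20, 0]])

```text
clock: 44.0
position: [456.4, 53.0, 48.7]
ee_rot: [0.965, -0.263, 0.011, 0.0]
contact_force: [20.2, -47.2, 72.5]
gripper_width: 16.6
grasp_force: 93.8
```

```bash
python3 -c "
from e import *
rows('w32')"|head -4|cut -c1-260
```

```text
44.0 [456.4  53.   48.7] F [ 20.2 -47.2  72.5] d,c 366.5 277.5 yaw -30.5
165 [62, 60, 63, 62, 64, 64, 65, 65, 66, 65, 68, 70, 72, 75, 77, 80, 80, 83, 87, 88, 142, 218, 241, 246, 204, 130, 140, 136, 136, 130, 137, 137, 116, 119, 120, 81, 76, 83, 66, 69, 65, 64, 62, 63, 61, 59, 60, 60]
205 [64, 64, 63, 63, 67, 66, 67, 65, 69, 71, 73, 76, 81, 91, 84, 88, 89, 90, 90, 91, 248, 249, 248, 247, 247, 248, 247, 247, 247, 246, 247, 246, 244, 246, 242, 222, 241, 242, 237, 243, 241, 243, 242, 241, 243, 240, 237, 237]
250 [66, 68, 64, 66, 69, 140, 144, 152, 155, 147, 72, 72, 72, 73, 77, 78, 80, 84, 85, 58, 237, 245, 247, 244, 246, 247, 245, 244, 244, 244, 244, 242, 240, 245, 240, 239, 248, 248, 161, 162, 162, 161, 157, 37, 42, 40, 45, 41]
```

Nearly flat (row 79). Relieve the load and release; it will settle flat.

Emit:
drive_tool(targets=[[1, -24, 0, -4, 0], [1, -24, 0, -6, 0], [0.4, -24, 0, -6, 0], [-0.2, -24, 0, -6, 0], [-0.6, -24, 0, -6, 0], [-0.6, -24, 0, -6, 0], [-0.6, -24, 0, -25, 0], [-0.6, -24, 0, -70, 0], [-0.6, -24, 0, -115, 0], [-0.6, -24, 0, -160, 0], [-0.6, -24, 0, -180, 0]])

```text
clock: 45.15
position: [424.8, 68.0, 222.2]
ee_rot: [0.963, -0.269, 0.002, -0.002]
contact_force: [1.5, -0.2, -0.7]
gripper_width: 68.2
grasp_force: 0.0
```

Run:
```python
from e import *
rows('w33'); g=cv2.imread('pics/w33.png',0)
st=arm.read_state();M=R.from_quat(st['ee_rot']).as_matrix();print(st['gripper_width'])
for r in (110,150,190): print(r,[int(x) for x in g[r,150:350:4]])
```

```text
45.15 [424.8  68.  222.2] F [ 1.5 -0.2 -0.7] d,c 331.6 274.4 yaw -31.2
165 [84, 171, 196, 87, 54, 53, 65, 72, 75, 77, 78, 82, 80, 82, 79, 83, 77, 83, 85, 88, 89, 91, 91, 93, 91, 93, 95, 96, 96, 97, 95, 84, 81, 77, 77, 81, 79, 76, 75, 72, 70, 73, 74, 71, 74, 74, 74, 71]
205 [66, 71, 153, 177, 67, 69, 68, 67, 68, 69, 70, 74, 77, 79, 82, 81, 110, 152, 179, 93, 96, 92, 93, 247, 248, 248, 249, 248, 249, 235, 237, 228, 244, 182, 181, 244, 184, 169, 231, 114, 233, 114, 111, 115, 109, 109, 111, 148]
250 [71, 70, 73, 69, 69, 71, 71, 72, 76, 75, 73, 73, 72, 73, 75, 80, 79, 79, 79, 78, 82, 82, 60, 249, 247, 247, 246, 182, 154, 229, 196, 239, 252, 250, 40, 55, 54, 57, 54, 52, 51, 61, 59, 57, 56, 51, 52, 41]
295 [70, 73, 76, 74, 76, 75, 76, 77, 71, 70, 70, 71, 69, 70, 75, 72, 72, 72, 69, 71, 71, 54, 43, 140, 144, 146, 141, 142, 109, 123, 103, 100, 114, 114, 114, 109, 112, 110, 109, 104, 108, 110, 104, 101, 103, 101, 104, 101]
335 [74, 97, 157, 171, 97, 71, 71, 71, 70, 74, 70, 67, 66, 38, 37, 38, 84, 88, 83, 38, 40, 40, 41, 41, 43, 44, 44, 42, 42, 42, 42, 76, 92, 83, 60, 44, 46, 56, 74, 75, 81, 82, 79, 81, 81, 48, 88, 97]
68.25766070569541
110 [94, 94, 92, 98, 94, 97, 99, 96, 98, 99, 91, 165, 129, 226, 247, 247, 247, 247, 247, 247, 246, 246, 247, 246, 246, 245, 145, 143, 148, 146, 148, 144, 143, 145, 145, 141, 144, 101, 140, 47, 46, 49, 45, 48, 44, 45, 42, 42, 39, 42]
150 [87, 87, 83, 74, 76, 83, 82, 74, 81, 79, 79, 109, 73, 119, 237, 245, 245, 244, 244, 244, 242, 242, 66, 53, 58, 57, 49, 102, 116, 116, 169, 170, 170, 172, 171, 170, 113, 53, 110, 41, 49, 44, 43, 45, 44, 43, 89, 70, 80, 74]
190 [66, 134, 147, 111, 70, 72, 71, 74, 71, 73, 74, 221, 64, 90, 147, 249, 249, 249, 249, 250, 249, 228, 237, 60, 66, 43, 39, 129, 131, 129, 127, 129, 128, 137, 129, 128, 102, 51, 148, 50, 50, 49, 49, 51, 50, 92, 86, 85, 46, 49]
```

The scoop stands flat: the edge-to-bar geometry matches the first view within 2 mm, and it's empty. Now to the bin's handle to shut it the way it was opened.

Emit:
drive_tool(targets=[[0, 10, 15, -6, 6], [0.4, 30, 44, -6, 14], [0.4, 50, 75, -6, 22], [0.4, 71, 106, -6, 30], [0.4, 92, 137, -6, 38], [0.4, 113, 168, -6, 46], [0.4, 134, 199, -6, 54], [0.4, 155, 230, -6, 62], [0.4, 176, 261, -6, 70], [0.4, 197, 292, -6, 78], [0.4, 215, 320, -6, 86], [0.4, 227, 338, -6, 89]])

```text
clock: 46.4
position: [441.7, -340.6, 222.6]
ee_rot: [-0.496, 0.868, 0.002, -0.001]
contact_force: [0.2, 0.1, -0.0]
gripper_width: 25.7
grasp_force: 0.0
```

Run:
```python
from h import *
st=arm.read_state(); M=R.from_quat(st['ee_rot']).as_matrix(); w=arm.get_image('wrist'); cv2.imwrite('pics/w34.png',w); g=cv2.cvtColor(w,cv2.COLOR_BGR2GRAY)
print(st['clock'],st['position'],np.degrees(np.arctan2(M[1,0],M[0,0])))
for r in (130,160,190): print(r,[int(x) for x in g[r,80:280:3]])
print((M.T@(np.array([444,-339.5,228])-st['position'])).round(1))
```

```text
46.4 [ 441.68934933 -340.59583562  222.5666538 ] -120.52873898256655
130 [181, 182, 187, 185, 185, 94, 96, 99, 100, 96, 96, 92, 97, 96, 97, 99, 80, 221, 225, 38, 63, 45, 53, 54, 56, 48, 42, 36, 32, 77, 80, 77, 77, 75, 79, 78, 76, 75, 85, 83, 83, 84, 85, 81, 104, 118, 122, 121, 121, 121, 125, 123, 127, 124, 102, 94, 89, 110, 88, 79, 80, 81, 83, 85, 87, 77, 82]
160 [189, 188, 184, 187, 186, 186, 87, 100, 98, 99, 97, 97, 94, 95, 98, 94, 95, 76, 68, 71, 59, 45, 44, 52, 50, 47, 46, 41, 34, 105, 114, 114, 99, 51, 65, 76, 76, 78, 93, 85, 85, 86, 86, 44, 24, 28, 35, 31, 30, 35, 37, 34, 34, 20, 179, 242, 203, 38, 41, 39, 40, 41, 49, 43, 45, 44, 45]
190 [181, 184, 186, 186, 183, 183, 185, 67, 98, 96, 99, 96, 99, 98, 94, 101, 96, 96, 102, 60, 79, 61, 40, 47, 51, 42, 41, 32, 37, 30, 30, 26, 32, 32, 34, 33, 76, 74, 90, 89, 83, 85, 84, 86, 26, 24, 25, 23, 27, 29, 26, 24, 24, 25, 89, 105, 91, 31, 30, 26, 28, 27, 34, 32, 34, 31, 32]
[-2.1 -1.4 -5.4]
```

The bar is at column 245 (about 4 mm inward), and the pins show dark inside the bin. Descend, grip and push along the reverse arc.

Emit:
drive_tool(targets=[[0.4, 0, -2, 45, 0], [0.4, 0, -2, 90, 0], [0.4, 0, -2, 130, 0], [0.4, 0, -2, 152, 0], [0.4, 0, -2, 162, 0], [0.4, 0, -2, 162, 0], [1, 0, -3, 162, 0], [1, 0, -3, 162, 0], [1, 0, -3, 162, 0], [1, 0, -3, 162, 0]])

```text
clock: 47.45
position: [446.6, -341.0, 63.1]
ee_rot: [-0.499, 0.867, -0.001, 0.001]
contact_force: [3.3, -2.0, -2.8]
gripper_width: 7.1
grasp_force: 58.6
```

Emit:
drive_tool(targets=[[1, 0, -4, -6, 0], [1, 0, -9, -12, 0], [1, 0, -14, -17, 0], [1, 0, -20, -23, 0], [1, 0, -25, -28, 0], [1, 0, -31, -32, 0], [1, 0, -37, -37, 0], [1, 0, -43, -41, 0], [1, 0, -50, -44, 0], [1, 0, -56, -48, 0], [1, 0, -63, -51, 0], [1, 0, -70, -54, 0]])

```text
clock: 48.65
position: [505.6, -374.6, 118.4]
ee_rot: [-0.499, 0.867, 0.001, -0.0]
contact_force: [-1.4, 9.3, 9.8]
gripper_width: 6.9
grasp_force: 59.6
```

Emit:
drive_tool(targets=[[1, 0, -4, -1, 0], [1, 0, -8, -2, 0], [1, 0, -11, -3, 0], [1, 0, -13, -3, 0], [1, 0, -13, -3, 0]])

```text
clock: 49.15
position: [513.5, -379.1, 122.0]
ee_rot: [-0.499, 0.867, 0.005, -0.002]
contact_force: [-7.4, 14.1, 9.9]
gripper_width: 7.1
grasp_force: 60.0
```

77 mm of travel and the force is rising, so it's shut. Release and rise.

Emit:
drive_tool(targets=[[0.4, 0, 2, 0, 0], [0.2, 0, 3, 0, 0], [0.2, 0, 3, 0, 0], [0.2, 0, 3, -25, 0], [0.2, 0, 3, -60, 0], [0.2, 0, 3, -100, 0], [0.2, 0, 3, -100, 0]])

```text
clock: 49.85
position: [517.7, -383.9, 227.6]
ee_rot: [-0.499, 0.867, -0.007, 0.003]
contact_force: [0.6, -0.5, 0.2]
gripper_width: 34.3
grasp_force: 0.0
```

Run:
```python
from h import *
st=arm.read_state(); w=arm.get_image('wrist'); cv2.imwrite('pics/w35.png',w); g=cv2.cvtColor(w,cv2.COLOR_BGR2GRAY)
P=st['position'];d=P[:2]@[.862,-.508]; print(st['clock'],P,d,st['contact_force'])
for r in (150,180): print(r,[int(x) for x in g[r,150:300:2]])
p=arm.camera_params('wrist');T=np.array(p['tool_from_camera']);f=cam('wrist')[1]
for th in(0,.05,.1,.15):
    X=-45*np.cos(th)-143*np.sin(th);Z=12+143*np.cos(th)-45*np.sin(th)
    c=T[:3,:3].T@(np.array([20,-(681+X-d),P[2]-Z])-T[:3,3]);r=np.hypot(c[0],c[1]);a=np.arctan2(r,c[2]);print(th,(p['cx']+f*a*c[0]/r).round(1))
```

```text
49.85 [ 517.6980813  -383.90400353  227.5740221 ] 641.2789798732862 [ 0.5752315  -0.49394786  0.17245544]
150 [150, 146, 145, 147, 145, 143, 145, 146, 149, 146, 148, 149, 150, 147, 145, 147, 146, 146, 145, 147, 146, 147, 146, 148, 146, 76, 126, 57, 61, 65, 58, 56, 175, 160, 103, 79, 76, 92, 100, 99, 99, 49, 53, 55, 61, 96, 100, 99, 114, 57, 50, 81, 165, 181, 205, 180, 139, 79, 52, 50, 50, 50, 52, 52, 50, 48, 49, 49, 47, 53, 49, 49, 51, 52, 50]
180 [144, 141, 143, 145, 146, 145, 145, 145, 145, 141, 142, 142, 143, 141, 143, 146, 143, 141, 147, 145, 143, 144, 142, 146, 145, 134, 81, 97, 57, 62, 59, 59, 88, 147, 91, 85, 57, 57, 53, 50, 42, 42, 40, 40, 41, 37, 38, 37, 41, 45, 45, 64, 132, 145, 255, 255, 245, 127, 53, 54, 53, 58, 51, 50, 49, 51, 52, 57, 55, 58, 54, 56, 56, 51, 55]
0 255.7
0.05 263.9
0.1 271.8
0.15 279.3
```

The bar is at column 258, predicted 256 for fully shut, so about 0.01–0.03 rad. One light nudge with closed fingers makes sure.

Emit:
drive_tool(targets=[[1, 0, 15, 0, 0], [1, 0, 30, 0, 0], [1, 0, 30, 40, 0], [1, 0, 30, 85, 0], [1, 0, 30, 114, 0], [1, 0, 30, 114, 0], [1, 0, 25, 114, 0], [1, 0, 21, 114, 0], [1, 0, 18, 114, 0], [1, 0, 18, 114, 0]])

```text
clock: 50.9
position: [497.1, -370.9, 107.6]
ee_rot: [-0.498, 0.867, 0.002, -0.001]
contact_force: [-6.5, 4.7, 4.7]
gripper_width: -0.3
grasp_force: 4.2
```

Emit:
drive_tool(targets=[[1, 0, -3, 0, 0], [1, 0, -3, 0, 0], [1, 0, 15, 0, 0], [1, 0, 40, 0, 0], [1, 0, 40, -40, 0], [1, 0, 40, -85, 0], [1, 0, 40, -120, 0], [1, 0, 40, -120, 0]])

```text
clock: 51.7
position: [468.4, -354.2, 234.7]
ee_rot: [-0.499, 0.867, -0.008, 0.004]
contact_force: [-0.0, -0.1, 0.2]
gripper_width: 0.0
grasp_force: 0.0
```

Run:
```python
from h import *
st=arm.read_state(); w=arm.get_image('wrist'); cv2.imwrite('pics/w36.png',w); g=cv2.cvtColor(w,cv2.COLOR_BGR2GRAY)
P=st['position'];d=P[:2]@[.862,-.508]; print(st['clock'],P,d,st['contact_force'])
p=arm.camera_params('wrist');T=np.array(p['tool_from_camera']);f=cam('wrist')[1]
print([int(x) for x in g[170,120:270:2]])
def col(X,Z):
    c=T[:3,:3].T@(np.array([20,-(X-d),P[2]-Z])-T[:3,3]);r=np.hypot(c[0],c[1]);a=np.arctan2(r,c[2]);return (p['cx']+f*a*c[0]/r).round(1)
for th in(0,.05,.1): print(th,col(681-45*np.cos(th)-143*np.sin(th),12+143*np.cos(th)-45*np.sin(th)),'edge',col(681,172))
```

```text
51.7 [ 468.37162142 -354.15036817  234.72837148] 583.6447246935702 [-0.04822497 -0.08773989  0.18077614]
[210, 210, 211, 210, 211, 208, 196, 115, 122, 62, 81, 68, 52, 58, 57, 53, 52, 50, 52, 53, 54, 49, 135, 93, 75, 81, 76, 45, 46, 48, 44, 47, 46, 81, 132, 149, 167, 139, 126, 71, 37, 36, 41, 36, 34, 32, 32, 34, 47, 44, 42, 46, 42, 41, 40, 40, 41, 34, 36, 34, 45, 98, 96, 96, 99, 98, 99, 92, 41, 43, 57, 42, 45, 46, 47]
0 190.2 edge 136.0
0.05 198.5 edge 136.0
0.1 206.7 edge 136.0
```

```bash
python3 -c "
from bench import arm
print(arm.job_done())"
```

```text
the job is handed in; nothing more can be done
None
```

I handed the job in at about 52 s of the 72 s. As far as my measurements show, all three pins are in the wide bin, the bin is shut to roughly 0–0.03 rad, and the empty scoop is released flat on the bench. `job_done()` returned no verdict, so nothing has confirmed it. On my first try the scoop pushed the bin nearly shut, so I set it down loaded and re-opened the bin. Tipping was done by levering the spout under the bank's front edge.

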